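# Walk the lens base home against the sprung stop

### The job

Walk the heavy lens base forward along the table, without lifting it, by pushing its two rear corner pads in turn, one at a time and in small swings (never more than about 15 degrees out of square with the stop), until its front face lies square and roughly centred against the end stop's sprung bar and the springs are felt to be pressed in by two or three millimetres; then let go and leave it there. How far the bar stands out is not known, so feel for it, and push gently: the bar must not be rammed against its end. Touch nothing of the base but the two pads, and leave the bottle, the steel sleeve and the flip mount where they stand.

Things in the scene. Friction and masses are not known exactly. Their poses are not given: they have to be found in the camera images.
- base: Lens base: heavy (0.7 to 1.2 kg) flat instrument base on four rubber feet, sliding with 3 to 9 N of friction. Origin: centre of its underside; x to its front (towards the stop), y left. 110 mm wide (y), 46 mm high; flat front face at x = +50 mm goes against the bar. Starts within 6 degrees of square to the stop, 35 to 70 mm short of the bar.
- pad_left: Left rear push pad: dark steel block on the base's rear face, 12 x 30 x 26 mm (x, y, z). Origin: its centre, at x -56, y +40, z 30 mm in the base's frame. Its flat rear face, to be pushed, is 6 mm behind that (base x = -62 mm). Pushed forward alone it swings the base clockwise seen from above and brings it forward: about 0.065 rad for each 10 mm of push.
- pad_right: Right rear push pad: the same, mirrored, at y -40 mm.
- housing: The base's grey housing (x -50 to +50, y -55 to +55, z 14 to 46 mm), with a black lens ring on top (60 mm tall, at x = +28 mm) and a small connector that sticks out 6 mm from the middle of the rear face, between the pads. Same origin and axes as the base. Not to be touched by the robot.
- stop: End stop: fixed grey block 40 x 96 x 46 mm; origin under its centre; x points away from the base, y left. In front (-x) a steel sprung bar, 106 mm wide along y, z 16 to 42 mm, always parallel to y. Its free front face stands at x = -55 to -77 mm, set anew each time, not reported. It yields up to 5 mm to +x: 1.4 N at touch, 6 N fully in, then hard. Friction holds the base against it.
- dropper_bottle: Bystander: brown dropper bottle 35 mm across, 99 mm tall, origin under its centre.
- steel_sleeve: Bystander: steel sleeve 29 mm across, 58 mm tall, origin under its centre.
- flip_mount: Bystander: black cube-like flip mount 39 x 40 x 40 mm, origin under its centre.
Mind the look-alikes: they are no part of the job. Of the things that look like the base, take the one that is farthest from the robot's base at the start.

How it is judged:
By the outcome, as a careful person would: the job done as asked, in the order asked, and still so for the second after the job is handed in, with the robot touching nothing.
It also fails if it takes over 54 s, if anything falls off the work surface, if the arm or the gripper's body presses on something with over 40 N, if the wrist force passes 120 N, or if a joint passes its speed limit or range.

### The arm

A 7-joint arm with a two-finger parallel gripper is mounted at the origin on a cart in front of the work surface, level with it; the furniture and walls round the work are solid. World frame = base frame: x ahead of the robot, y to its left, z up, the work surface at z = 0. Lengths are in m, angles in rad, forces in N, time in s.
With the tool pointing down it reaches from about 0.4 to 0.9 m from the base axis. Payload 5.5 kg.
Tool frame: the origin (TCP) lies at the very end of the fingers, on their centre line; the grasp point (between the pads) lies 19 mm behind it (ctrl.hold_point_z is the distance from the TCP to the grasp point, in m); z points along the fingers, x is the direction in which the jaws open and shut, and the axes are right-handed (so a half turn about z gives the same grasp; the last joint's range is limited). The gripper opens to 92 mm and grips with 3 to 60 N. Pads are 19 mm wide; open, the fingers measure 130 mm over their backs; the gripper's body (75 mm by 190 mm) begins 47 mm behind the grasp point.
Start: joints at [1.564, 0.501, -0.427, 1.55, 0.221, 1.138, -0.21], TCP at [0.173, -0.626, 0.227] pointing down, gripper open.
Joint ranges: [-2.88, 2.88], [-0.31, 2.03], [-1.54, 1.56], [0.2, 2.42], [-1.41, 4.55], [0.19, 2.02], [-2.57, 2.57]. Speed limits (rad/s): [2.57, 2.57, 3.14, 3.14, 3.14, 3.14, 3.14].

### API

Orientations are given as a rotation vector (axis times angle).
In Python, from cell import ctrl gives the robot as it stands.
- The arm moves only by the shell command python3 -m pendant 'ROWS' [OPENING] [FORCE]. ROWS is JSON, one flat list of numbers, 6 for each row, row after row: the shift along the tool's x, y, z in cm, then the turn, a rotation vector about the tool's x, y, z in rad. In form: [tx, ty, tz, wx, wy, wz, tx, ty, tz, wx, wy, wz, ...]. A call has 1 to 5 rows; each row is the pose to reach, as a shift and turn from the pose measured when the call began, along the tool's axes at that moment; what a row does not reach only later rows make up. A row lasts 1/8 s, in which the tool goes at most 62.5 mm and 10.7 degrees, less where a joint would pass 70% of its speed; a pose out of reach is approached as far as the arm can. A call with a gripper value outside its range is refused whole. OPENING is the opening, from 0 (shut) to 1 (fully open), set as the call begins (- or left out, the last holds). The fingers move at their own pace and stop on an object; FORCE is the grip in N (left out, the last holds). Time passes only in rows, so rows that repeat a pose let the fingers close. It gives the time, the measured TCP pose, the force and the opening at its end, in the units of the state.
- ctrl.get_state(): the state, without advancing time (a new reading comes with each control period).
- ctrl.camera(name): name is "side" or "top" or "wrist"; returns a dict with "color" (420x560x3 uint8, blue, green, red), "depth" (420x560 float32, m along the optical axis (not along the pixel's ray), 0 where there is no reading), "fov_y" (degrees; the focal length in pixels is half the picture's height over the tangent of half this angle, whatever the lens; pixels are square), "cx", "cy" (the principal point, pixels), "R" (3x3) and "t" (3): a world point X has camera coordinates R X + t; the wrist camera has in their place "T_tool_cam" (4x4, takes a point from camera to tool coordinates, whose origin is the TCP and whose axes are the tool frame's). Camera axes: x right, y down, z forward; pixel columns grow to the right and rows downward; lengths in m; the calibration is good to about 2 mm. The wrist camera is an equidistant fisheye: a pixel r from the principal point sees the ray r / f radians off the axis. A picture is of the moment at which its call begins: read the wrist's pose just before it.
- ctrl.close_job(): hands the job in, once; it reports no verdict.
The state is a dict: "t": time; "joints": joint angles; "joint_velocities": joint speeds; "joint_torque": joint torques, N m; "eef_pos": TCP position; "ee_rot": TCP orientation; "ft_force": force on the tool from outside, world axes, zero at the start; "ft_torque": the same for the moment, N m; "gripper_width": finger opening in m.
Only numpy, scipy, OpenCV 4.12 (cv2) and the standard library are available. Lean on these libraries where they do the work, as an engineer would, in place of code of your own. Each camera call takes 0.05 s, during which the arm holds its last target.

## Working session

There is one attempt and no reset: what is moved stays moved. The work goes in short steps, Python scripts to look and compute and a shell command to move; the robot and the scene stay as the last step left them, time stands still between calls to the robot, and variables do not carry over. Pictures are saved under pics/ and viewed, and the job is handed in when it is done.

```bash
ls; mkdir -p pics; python3 - <<'E'
from cell import ctrl
import cv2,numpy as np
s=ctrl.get_state();print({k:np.round(v,3).tolist() for k,v in s.items()})
for n in ["side","top"]:
    c=ctrl.camera(n);cv2.imwrite(f"pics/{n}0.png",c["color"])
    print(n,c["fov_y"],c["cx"],c["cy"],np.round(c["R"],4).tolist(),np.round(c["t"],4).tolist())
    np.savez(f"{n}0.npz",**c)
E
```

```text
pics
{'t': 0.0, 'joints': [1.564, 0.502, -0.427, 1.551, 0.221, 1.138, -0.21], 'joint_velocities': [-0.0, 0.001, 0.0, -0.001, -0.001, 0.001, 0.001], 'joint_torque': [0.001, -56.66, -5.816, -27.912, -0.069, 0.031, 0.0], 'eef_pos': [0.173, -0.626, 0.226], 'ee_rot': [-2.499, 1.902, 0.002], 'ft_force': [0.338, -0.221, -0.105], 'ft_torque': [0.005, 0.026, -0.012], 'gripper_width': 0.092}
side 47.84135156661102 277.18760636951197 212.71501096843454 [[-0.8385, -0.5448, -0.0092], [-0.359, 0.5652, -0.7428], [0.4098, -0.6195, -0.6695]] [0.5684, 0.1242, 0.9124]
top 49.38244713809639 275.3396367460216 215.1781937536055 [[-0.0151, -0.9997, 0.0201], [-0.9966, 0.0134, -0.0811], [0.0808, -0.0213, -0.9965]] [0.1934, 0.5606, 1.119]
```

View pics/side0.png

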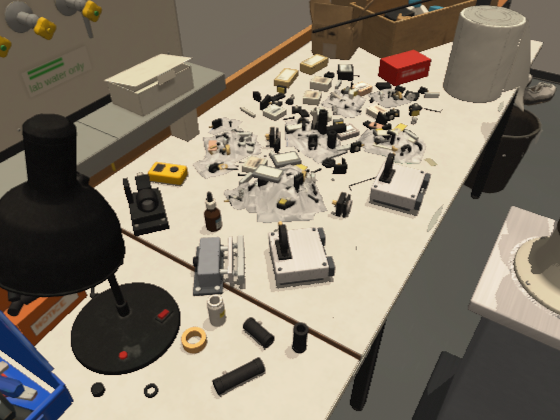

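View pics/top0.png

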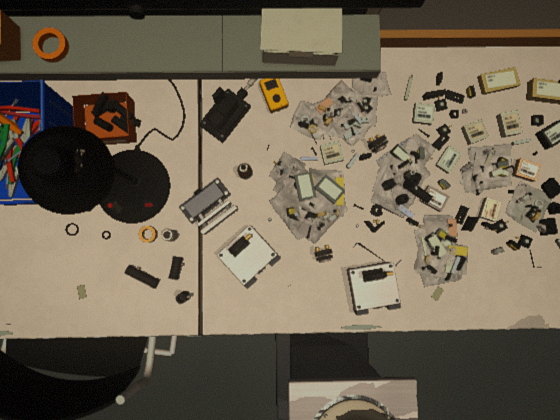

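Two things look like the base: A at top px (248,255), by the stop at (207,203) with its bar at (218,218), and B at (373,287). The robot's base projects to about (354,444), so A is farther away and faces the stop. I'll confirm with a crop.

```bash
python3 - <<'E'
import cv2,numpy as np
a=np.load("top0.npz");b=np.load("side0.npz")
i=cv2.resize(a["color"][150:310,150:350],None,fx=4,fy=4,interpolation=cv2.INTER_CUBIC)[:600]
cv2.imwrite("pics/topcrop.png",i)
i=cv2.resize(b["color"][190:330,180:360],None,fx=4,fy=4,interpolation=cv2.INTER_CUBIC)
cv2.imwrite("pics/sidecrop.png",i)
E
```

```text
(no output)
```

View pics/topcrop.png

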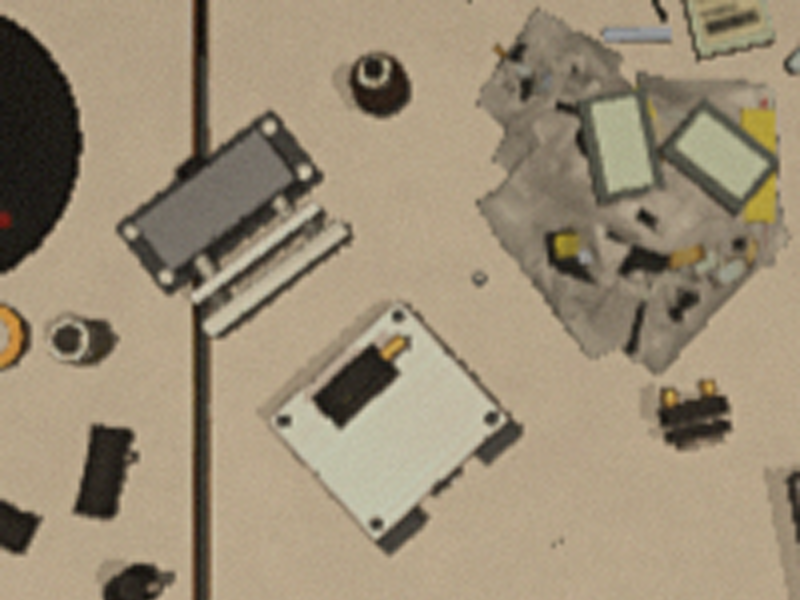

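View pics/sidecrop.png

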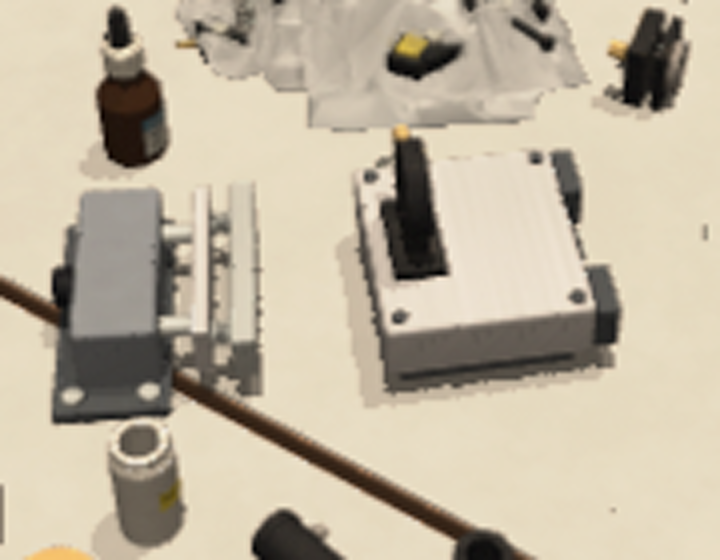

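```bash
cat > h.py <<'E'
import numpy as np,cv2
def cam(c):
    f=210/np.tan(np.radians(float(c["fov_y"]))/2);return f,float(c["cx"]),float(c["cy"]),np.array(c["R"]),np.array(c["t"])
def ray(c,uv,z):
    f,cx,cy,R,t=cam(c);uv=np.atleast_2d(uv)
    d=np.c_[(uv[:,0]-cx)/f,(uv[:,1]-cy)/f,np.ones(len(uv))]@R
    o=-R.T@t;return o+d*((z-o[2])/d[:,2])[:,None]
def cloud(c):
    f,cx,cy,R,t=cam(c);v,u=np.mgrid[:420,:560];Z=c["depth"]
    P=np.stack([(u-cx)/f*Z,(v-cy)/f*Z,Z],-1)-t
    return P@R
def proj(c,X):
    f,cx,cy,R,t=cam(c);q=np.atleast_2d(X)@R.T+t;return np.c_[q[:,0]/q[:,2]*f+cx,q[:,1]/q[:,2]*f+cy]
def rect(pts):
    (c,s,a)=cv2.minAreaRect((pts*1000).astype(np.float32));return np.round(c,1),np.round(s,1),a
E
python3 - <<'E'
from h import *
for n in ["top","side"]:
    c=dict(np.load(n+"0.npz"));P=cloud(c)
    ok=c["depth"]>0
    print(n,"table z",np.median(P[...,2][ok&(abs(P[...,0]-.4)<.05)&(abs(P[...,1]-.1)<.1)]))
    m=(ok&(P[...,2]>.038)&(P[...,2]<.055)&(P[...,1]>0.05)&(P[...,1]<.5)&(P[...,0]>.3)&(P[...,0]<.75)).astype(np.uint8)
    N,L,S,C=cv2.connectedComponentsWithStats(m,connectivity=4)
    for k in range(1,N):
        if S[k,4]>30:
            q=P[L==k];print(k,S[k].tolist(),"z",np.round(np.median(q[:,2]),4),rect(q[:,:2]))
    cv2.imwrite(f"pics/m_{n}.png",m*255)
c=dict(np.load("top0.npz"))
# colour: base top
g=c["color"].astype(int)
hsv=cv2.cvtColor(c["color"],cv2.COLOR_BGR2HSV)
print(hsv[255,255],hsv[255,200],hsv[203,207],hsv[218,222],hsv[230,230])
E
```

```text
top table z 0.0006584145572099338
2 [238, 164, 14, 14, 84] z 0.0464 (array([672.4, 260.4]), array([28.4, 33.5]), 15.161354064941406)
5 [312, 174, 10, 9, 46] z 0.0465 (array([650.3,  84.9]), array([24.9, 18. ]), 68.91178131103516)
6 [287, 175, 45, 64, 595] z 0.0459 (array([585.4, 121.5]), array([153. ,  83.8]), 39.28506088256836)
10 [184, 183, 40, 35, 654] z 0.0463 (array([601.5, 361.4]), array([42. , 95.9]), 37.52090835571289)
15 [197, 200, 33, 27, 141] z 0.044 (array([569.2, 337. ]), array([ 8.4, 95.7]), 36.98183822631836)
16 [200, 205, 37, 30, 210] z 0.0426 (array([553.2, 325.1]), array([ 12.5, 105. ]), 36.78764343261719)
25 [217, 225, 64, 64, 1836] z 0.0465 (array([461.7, 253.2]), array([111.8, 110.2]), 41.612300872802734)
39 [316, 249, 16, 8, 74] z 0.0408 (array([468.7,  69.2]), array([14.7, 37.7]), 4.294801712036133)
41 [318, 255, 14, 6, 36] z 0.0401 (array([455.4,  67. ]), array([ 6.5, 34.1]), 12.935593605041504)
side table z -0.0003021754613567565
1 [248, 175, 71, 28, 795] z 0.0457 (array([587.4, 116.6]), array([156. ,  76.6]), 30.362892150878906)
5 [337, 192, 10, 13, 63] z 0.
[... 237 characters left out ...]
11.9, 113.4]), 41.658626556396484)
16 [238, 235, 7, 42, 247] z 0.0416 (array([549.2, 325.5]), array([ 11.1, 105.5]), 36.504364013671875)
17 [228, 236, 5, 40, 186] z 0.0433 (array([566.2, 337.1]), array([ 8. , 97.4]), 37.40182876586914)
18 [198, 237, 23, 40, 817] z 0.0455 (array([598.5, 361.1]), array([40.3, 98.7]), 36.92192077636719)
23 [210, 296, 10, 8, 59] z 0.048 (array([520.8, 441.4]), array([16.3,  6.9]), 54.51322555541992)
24 [207, 299, 17, 15, 121] z 0.0484 (array([511.1, 450.8]), array([28.1, 18. ]), 40.662567138671875)
26 [293, 322, 16, 18, 173] z 0.0504 (array([362.1, 414.1]), array([25.3, 23.3]), 87.89710235595703)
[ 24  40 191] [15 35 58] [ 17  38 120] [ 23  42 190] [ 19  66 181]
```

Confirmed: A has two rear pads at crop px (500,440) and (402,530), and faces the stop and its sprung bar (crop 280,280). Next I'll set up the frames and a helper that converts targets into tool axes.

```bash
cat >> h.py <<'E'
from scipy.spatial.transform import Rotation as Ro
YS=np.radians(37.05); S0=np.array([.600,.3612])
es=np.array([np.cos(YS),np.sin(YS)]); el=np.array([-es[1],es[0]])
def s2w(x,y): return S0+(x*es+y*el)/1000
def w2s(p): d=(np.array(p)[:2]-S0)*1000; return d@es,d@el
def want(yaw_ydir):  # tool down, tool y along world angle
    y=np.array([np.cos(yaw_ydir),np.sin(yaw_ydir),0]);z=np.array([0,0,-1.]);x=np.cross(y,z)
    return Ro.from_matrix(np.c_[x,y,z])
Y0=YS+np.pi
def rel(st,p,R=None):
    T=Ro.from_rotvec(st["ee_rot"]);d=T.inv().apply(np.array(p)-st["eef_pos"])*100
    w=(T.inv()*R).as_rotvec() if R is not None else np.zeros(3)
    return np.round(d,2).tolist(),np.round(w,3).tolist()
def show(st):
    a=w2s(st["eef_pos"]);F=np.array(st["ft_force"])
    e=(want(Y0).inv()*Ro.from_rotvec(st["ee_rot"])).as_rotvec()
    print("t%.2f stop-frame x%.1f y%.1f z%.1f yawerr"%(st["t"],*a,st["eef_pos"][2]*1000),np.round(np.degrees(e),1),"F fwd %.2f left %.2f up %.2f"%(F[:2]@es,F[:2]@el,F[2]),"q",np.round(st["joints"],2).tolist())
E
python3 - <<'E'
from h import *
from cell import ctrl
s=ctrl.get_state();show(s)
B=np.array([.4652,.257]);print("base in stop",w2s(B))
yb=np.radians(41.6)
for y in(42,-42):
    p=B+np.array([np.cos(yb)*-62-np.sin(yb)*y,np.sin(yb)*-62+np.cos(yb)*y])/1000
    print(y,p,w2s(p))
for n in [(.45,-.45,.227),(.6,-.2,.227),(.5,.1,.227)]+[(*s2w(-255,42),.15)]: print(np.round(n,3),rel(s,n,want(Y0)))
E
```

```text
t0.10 stop-frame x-935.5 y-530.6 z225.8 yawerr [ 0.  -0.1 21.6] F fwd 0.60 left 0.04 up -0.20 q [1.56, 0.5, -0.43, 1.55, 0.22, 1.14, -0.21]
base in stop (np.float64(-170.36695391868216), np.float64(-1.9444825711823341))
42 [0.39095162 0.24724409] (np.float64(-235.50337971985442), np.float64(35.00475333226194))
-42 [0.44672142 0.18442906] (np.float64(-228.83974034014727), np.float64(-48.73051946371821))
[ 0.45  -0.45   0.227] ([-9.57, -31.38, -0.1], [-0.0, 0.002, -0.377])
[ 0.6   -0.2    0.227] ([-29.67, -52.5, -0.07], [-0.0, 0.002, -0.377])
[0.5   0.1   0.227] ([-61.25, -50.86, -0.01], [-0.0, 0.002, -0.377])
[0.371 0.241 0.15 ] ([-78.27, -42.21, 7.71], [-0.0, 0.002, -0.377])
```

```bash
python3 -m pendant '[-2,-6,0,0,0,0,-4,-12,0,0,0,0,-6,-18,0,0,0,0,-8,-24,0,0,0,0,-10,-29,0,0,0,0]' 0 10; python3 -c "
from h import *
from cell import ctrl
s=ctrl.get_state();show(s);print(s['eef_pos'],s['gripper_width'])
for n in [(.55,-.2,.22),(.5,.1,.22)]: print(rel(s,n,want(Y0)))"
```

```text
t: 0.72
eef_pos: [0.4276, -0.4505, 0.2257]
ee_rot: [-2.5, 1.901, 0.003]
ft_force: [0.5, 0.0, 0.4]
gripper_width: 0.0467
t0.72 stop-frame x-626.7 y-543.9 z225.7 yawerr [ 0.  -0.1 21.5] F fwd 0.39 left -0.24 up 0.40 q [1.15, 0.47, -0.51, 1.62, 0.24, 1.12, -0.73]
[ 0.42755464 -0.4504683   0.22565196] 0.046727108546950016
([-20.86, -18.49, 0.61], [-0.001, 0.002, -0.376])
([-51.11, -21.69, 0.68], [-0.001, 0.002, -0.376])
```

```bash
python3 -m pendant '[-4.5,-4,0,0,0,0,-9,-8,0,0,0,0,-13,-12,0,0,0,0,-18,-16,0,0,0,0,-23,-18,0,0,0,0]'; python3 -m pendant '[-6,-1,0,0,0,-0.1,-12,-1.5,0,0,0,-0.2,-18,-2,0,0,0,-0.3,-24,-2,0,0,0,-0.376,-30,-2,0,0,0,-0.376]'; python3 -c "
from h import *
from cell import ctrl
s=ctrl.get_state();show(s);print(s['eef_pos'],s['gripper_width'])
for n in [(.5,.1,.22),(*s2w(-258,37),.16),(*s2w(-258,37),.022)]: print(rel(s,n,want(Y0)))"
```

```text
t: 1.35
eef_pos: [0.5407, -0.178, 0.226]
ee_rot: [-2.5, 1.898, 0.003]
ft_force: [0.4, 0.8, 0.1]
gripper_width: 0.0007
t: 1.98
eef_pos: [0.4785, 0.1179, 0.2268]
ee_rot: [-2.811, 1.397, 0.002]
ft_force: [1.0, 0.7, -0.1]
gripper_width: 0.0003
t1.98 stop-frame x-243.6 y-121.0 z226.8 yawerr [ 0.1 -0.1 -0.1] F fwd 1.23 left -0.10 up -0.07 q [0.43, 0.28, -0.83, 1.93, 0.24, 1.03, -1.43]
[0.47846494 0.11790004 0.22675735] 0.00028780802318326766
([2.73, -0.63, 0.67], [-0.002, 0.002, 0.002])
([-15.78, 1.43, 6.71], [-0.002, 0.002, 0.002])
([-15.75, 1.45, 20.51], [-0.002, 0.002, 0.002])
```

```bash
python3 -m pendant '[-5.5,0.8,0,0,0,0,-11,1.5,0,0,0,0,-15.8,2.2,2,0,0,0,-15.8,2.2,8,0,0,0,-15.8,2.2,13,0,0,0]';  python3 - <<'E'
from h import *
from cell import ctrl
s=ctrl.get_state();show(s)
for n in [(*s2w(-265,37),.022)]: print(rel(s,n,want(Y0)))
for n in ["top","side","wrist"]:
    c=ctrl.camera(n);i=c["color"]
    if n=="top": i=cv2.resize(i[150:310,150:350],None,fx=4,fy=4)[:600]
    if n=="side": i=cv2.resize(i[180:320,180:360],None,fx=4,fy=4)
    cv2.imwrite(f"pics/{n}1.png",i)
E
```

```text
t: 2.6
eef_pos: [0.3651, 0.2311, 0.0957]
ee_rot: [-2.811, 1.395, 0.001]
ft_force: [1.8, -0.8, -0.2]
gripper_width: 0.0009
t2.60 stop-frame x-265.8 y37.7 z95.7 yawerr [ 0.1 -0.1 -0.2] F fwd 0.99 left -1.70 up -0.24 q [0.09, 0.4, -0.82, 2.18, 0.44, 0.73, -1.95]
([0.09, -0.06, 7.37], [-0.003, 0.002, 0.003])
```

View pics/side1.png

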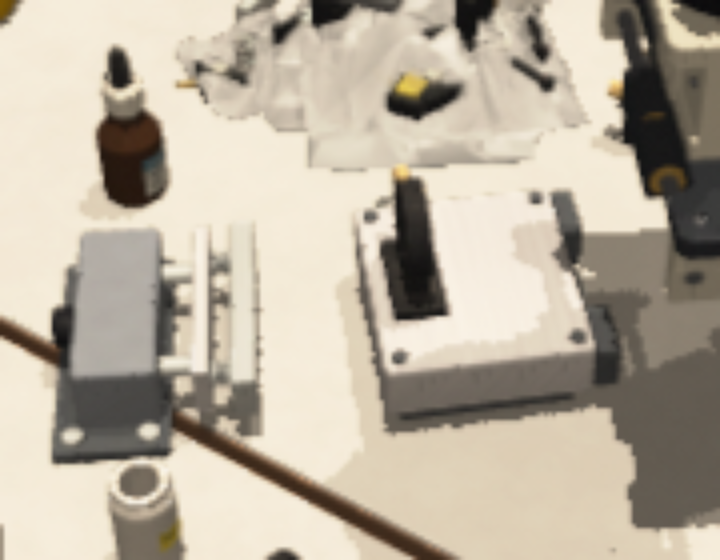

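View pics/wrist1.png

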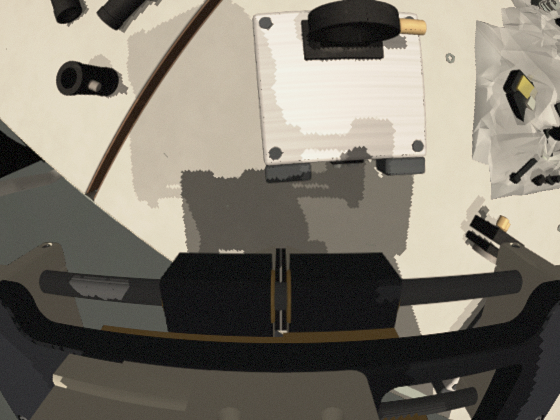

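View pics/top1.png

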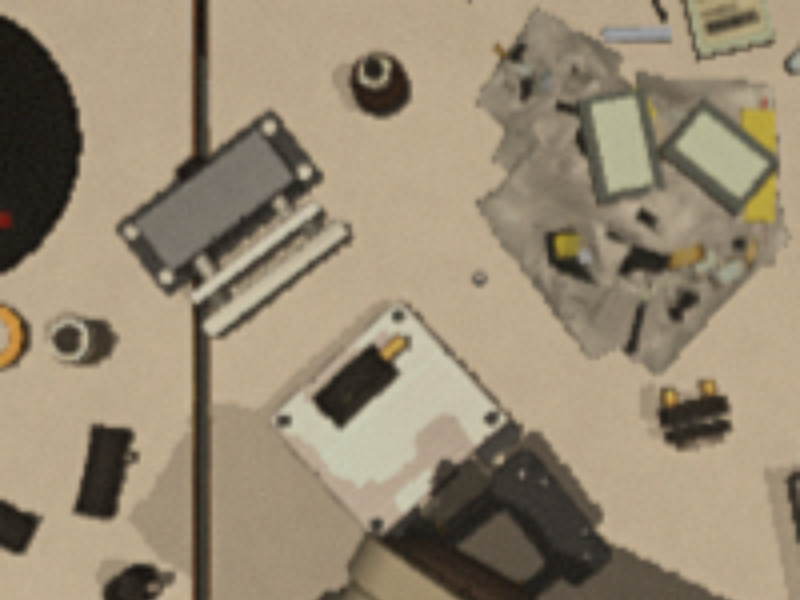

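```bash
python3 - <<'E'
from h import *
from cell import ctrl
c=ctrl.camera("wrist");T=np.array(c["T_tool_cam"]);print(np.round(T,3).tolist(),c["fov_y"])
f=210/np.tan(np.radians(c["fov_y"])/2);print("f",f)
def pj(p):
    q=np.linalg.inv(T)@np.r_[p,1];r=np.hypot(q[0],q[1]);th=np.arctan2(r,q[2]);return np.round([c["cx"]+f*th*q[0]/r,c["cy"]+f*th*q[1]/r])
for p in [(0,0,0),(.019,-.0095,0),(-.019,-.0095,0),(.019,-.0095,-.04),(-.019,.0095,0)]: print(p,pj(p))
# lens ring height
t=dict(np.load("side0.npz"));P=cloud(t);m=(np.hypot(P[...,0]-.486,P[...,1]-.275)<.05)&(t["depth"]>0)
print("max z near base",np.percentile(P[m][:,2],[90,97,99.5]))
E
```

```text
[[1.0, -0.0, -0.001, -0.001], [0.001, 0.963, 0.271, -0.073], [0.001, -0.271, 0.963, -0.159], [0.0, 0.0, 0.0, 1.0]] 65.70646984690485
f 325.19226210127806
(0, 0, 0) [282. 264.]
(0.019, -0.0095, 0) [318. 248.]
(-0.019, -0.0095, 0) [246. 248.]
(0.019, -0.0095, -0.04) [328. 284.]
(-0.019, 0.0095, 0) [248. 280.]
max z near base [0.08096124 0.10311512 0.10563085]
```

```bash
python3 - <<'E'
from h import *
from cell import ctrl
c=ctrl.camera("wrist");T=np.array(c["T_tool_cam"]);f=210/np.tan(np.radians(c["fov_y"])/2)
v,u=np.mgrid[:420,:560];dx=u-c["cx"];dy=v-c["cy"];r=np.hypot(dx,dy)+1e-9;th=r/f
Z=c["depth"];P=np.stack([dx/r*np.tan(th)*Z,dy/r*np.tan(th)*Z,Z],-1)@T[:3,:3].T+T[:3,3]
for p in [(200,257),(230,260),(260,260),(274,270),(281,254),(300,260),(340,260),(380,260),(230,290),(330,300),(230,320)]: print(p,np.round(P[p[1],p[0]]*1000,1),Z[p[1],p[0]])
q=P[(Z>0)&(P[...,2]<.003)&(P[...,2]>-.065)&(abs(P[...,1])<.05)]
for a in range(-60,5,5):
    k=q[(q[:,2]*1000>=a)&(q[:,2]*1000<a+5)]
    if len(k): print(a,np.round(k.min(0)*1000),np.round(k.max(0)*1000))
E
```

```text
(200, 257) [-24.1 -36.4 -74.5] 0.09122637
(230, 260) [-14.9 -36.5 -76.5] 0.08931133
(260, 260) [ -6.6 -36.4 -75.9] 0.089898735
(274, 270) [ -3.7 -11.3 -30.4] 0.14049043
(281, 254) [ -0.7 -10.   -9.3] 0.16113272
(300, 260) [  4.5 -36.7 -76.7] 0.08902575
(340, 260) [ 15.5 -37.1 -77.9] 0.08775283
(380, 260) [ 26.9 -37.  -78.4] 0.08729937
(230, 290) [-13.1 -34.5 -90. ] 0.07685652
(330, 300) [ 11.3 -31.9 -90.4] 0.077149376
(230, 320) [-13.6 -26.1 -90.7] 0.078395166
-55 [ -4.   8. -50.] [ -4.   8. -50.]
-50 [ -4.  -2. -50.] [  2.  11. -45.]
-40 [ -3. -11. -39.] [  1. -10. -35.]
-35 [ -4. -12. -35.] [  3.  -9. -30.]
-30 [ -5. -12. -30.] [  3.  -9. -25.]
-25 [ -5. -12. -25.] [  3.  -1. -20.]
-20 [ -5. -12. -20.] [  3.   0. -15.]
-15 [-16. -12. -15.] [ 14.  -9. -10.]
-10 [-14. -12. -10.] [ 12. -10.  -5.]
-5 [ -9. -12.  -5.] [  7. -10.  -0.]
0 [  3. -11.   0.] [  3. -11.   0.]
```

```bash
python3 -m pendant '[0,0,2.5,0,0,0,0,0,5,0,0,0,0,0,7.3,0,0,0,0,0,7.3,0,0,0,0,0,7.3,0,0,0]'; cat > s.py <<'E'
from h import *
from cell import ctrl
show(ctrl.get_state())
E
python3 s.py
```

```text
t: 3.48
eef_pos: [0.3678, 0.2329, 0.0272]
ee_rot: [-2.807, 1.395, -0.002]
ft_force: [0.5, 0.2, -0.3]
gripper_width: 0.0004
t3.48 stop-frame x-262.6 y37.5 z27.2 yawerr [ 0.4 -0.1 -0.1] F fwd 0.48 left -0.13 up -0.30 q [-0.04, 0.53, -0.69, 2.2, 0.61, 0.6, -2.1]
```

```bash
python3 -m pendant '[0,-0.3,0.4,0,0,0,0,-0.6,0.5,0,0,0,0,-0.9,0.5,0,0,0,0,-1.2,0.5,0,0,0,0,-1.3,0.5,0,0,0]'; python3 s.py;  python3 -m pendant '[0,-0.1,0,0,0,0,0,-0.2,0,0,0,0,0,-0.3,0,0,0,0,0,-0.4,0,0,0,0]'; python3 s.py
```

```text
t: 4.1
eef_pos: [0.3783, 0.241, 0.0223]
ee_rot: [-2.807, 1.395, -0.002]
ft_force: [0.1, -0.4, -0.5]
gripper_width: 0.0006
t4.10 stop-frame x-249.3 y37.6 z22.3 yawerr [ 0.4 -0.1 -0.1] F fwd -0.19 left -0.34 up -0.46 q [-0.05, 0.56, -0.68, 2.17, 0.62, 0.6, -2.1]
t: 4.6
eef_pos: [0.3801, 0.2423, 0.022]
ee_rot: [-2.81, 1.396, -0.0]
ft_force: [-5.3, -2.9, 5.3]
gripper_width: 0.0005
t4.60 stop-frame x-247.2 y37.6 z22.0 yawerr [ 0.2 -0.1 -0.1] F fwd -5.99 left 0.92 up 5.28 q [-0.05, 0.56, -0.68, 2.17, 0.62, 0.61, -2.1]
```

```bash
for k in 1 2; do python3 -m pendant '[0,-0.2,0,0,0,0,0,-0.4,0,0,0,0,0,-0.6,0,0,0,0,0,-0.8,0,0,0,0,0,-1.0,0,0,0,0]' >/dev/null; python3 s.py; done
```

```text
t5.22 stop-frame x-241.0 y38.9 z21.2 yawerr [-0.2 -0.1 -0.2] F fwd -7.78 left 4.45 up 6.79 q [-0.06, 0.57, -0.68, 2.15, 0.62, 0.62, -2.1]
t5.85 stop-frame x-234.9 y40.0 z20.4 yawerr [-0.6 -0.1 -0.2] F fwd -10.38 left 3.65 up 7.37 q [-0.07, 0.59, -0.68, 2.13, 0.61, 0.64, -2.1]
```

```bash
python3 -m pendant '[0,-0.2,-0.15,0,0,0,0,-0.4,-0.2,0,0,0,0,-0.6,-0.2,0,0,0,0,-0.8,-0.2,0,0,0,0,-0.9,-0.2,0,0,0]' >/dev/null; python3 s.py; cat > look.py <<'E'
import sys
from h import *
from cell import ctrl
tag=sys.argv[1]
out=[]
for n in ["top","side"]:
    c=ctrl.camera(n);np.savez(f"{n}{tag}.npz",**c)
    i=c["color"]
    i=i[150:310,150:350] if n=="top" else i[190:330,180:360]
    out.append(cv2.resize(i,(400,320)if n=="top" else (400,311),interpolation=cv2.INTER_CUBIC)[:310])
    # side: base white top plate edges by depth cloud
    P=cloud(c);ok=c["depth"]>0
    d=(P[...,:2]-S0)*1000;X=d@es;Y=d@el;z=P[...,2]*1000
    hsv=cv2.cvtColor(c["color"],cv2.COLOR_BGR2HSV)
    m=ok&(z>39)&(z<53)&(X<-70)&(X>-250)&(abs(Y)<75)
    # front edge: for lateral bins max X ; 
    fr=[];rr=[]
    mm=m&(X<-75)
    bar=ok&(z>36)&(z<50)&(X>-85)&(X<-45)&(abs(Y)<60)
    bl=[]
    for y in range(-44,45,4):
        k=mm&(abs(Y-y)<2)
        if k.sum()>5: fr.append((y,np.percentile(X[k],98)))
        k=bar&(abs(Y-y)<2)
        if k.sum()>2: bl.append((y,np.percentile(X[k],4)))
    for nm,a in (("front",fr),("barfront",bl)):
        a=np.array(a)
        if len(a)>3:
            p=np.polyfit(a[:,0],a[:,1],1);r=a[:,1]-np.polyval(p,a[:,0]);g=abs(r)<max(2,np.median(abs(r))*2)
            p=np.polyfit(a[g,0],a[g,1],1);print(n,nm,"x0 %.1f yaw %.1f deg n%d"%(p[1],-np.degrees(np.arctan(p[0])),g.sum()))
cv2.imwrite(f"pics/l{tag}.png",np.hstack(out))
E
python3 look.py 2
```

```text
t6.47 stop-frame x-225.7 y40.1 z22.3 yawerr [-0.6 -0.1 -0.2] F fwd -3.66 left 2.85 up -2.14 q [-0.07, 0.59, -0.68, 2.11, 0.61, 0.65, -2.09]
top front x0 -104.8 yaw -2.4 deg n23
top barfront x0 -64.3 yaw 0.2 deg n23
side front x0 -106.7 yaw -1.0 deg n20
side barfront x0 -65.8 yaw -1.2 deg n22
```

View pics/l2.png

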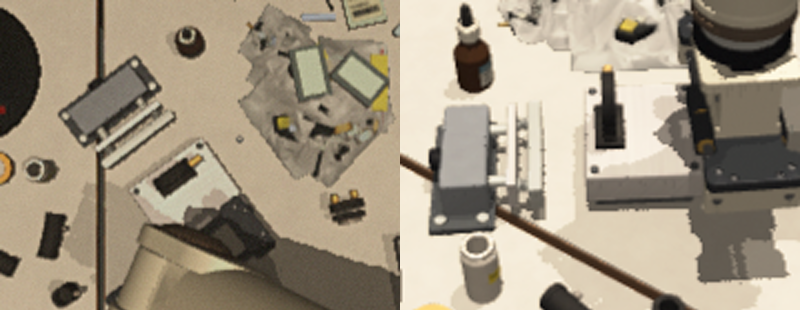

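```bash
python3 -m pendant '[0,0.8,0,0,0,0,0,1.8,0,0,0,0,0,2.8,0,0,0,0,1.5,2.8,0,0,0,0,3.5,2.8,0,0,0,0]' >/dev/null;python3 -m pendant '[2,0,0,0,0,0,4,0,0,0,0,0,4.6,0,0,0,0,0,4.6,0,0,0,0,0,4.6,0,0,0,0,0]' >/dev/null; python3 s.py; python3 look.py 3; python3 - <<'E'
from h import *
c=dict(np.load("top3.npz"));P=cloud(c);ok=c["depth"]>0
d=(P[...,:2]-S0)*1000;X=d@es;Y=d@el;z=P[...,2]*1000
m=ok&(z>40)&(z<50)&(X<-80)&(X>-240)&(Y>-75)&(Y<75)
N,L,S,_=cv2.connectedComponentsWithStats(m.astype(np.uint8));k=1+np.argmax(S[1:,4])
print(rect(np.c_[X,Y][L==k]/1000.))
E
```

```text
t7.83 stop-frame x-252.7 y-41.4 z22.8 yawerr [-0.5 -0.1 -0.3] F fwd -1.14 left 0.31 up -0.20 q [0.12, 0.57, -0.68, 2.14, 0.61, 0.64, -1.91]
top front x0 -105.7 yaw -1.9 deg n23
top barfront x0 -64.2 yaw -0.1 deg n23
side front x0 -107.8 yaw -2.2 deg n18
side barfront x0 -65.9 yaw -0.9 deg n23Traceback (most recent call last):
  File "<stdin>", line 6, in <module>
IndexError: boolean index did not match indexed array along axis 1; size of axis is 1120 but size of corresponding boolean axis is 560
```

View pics/l3.png

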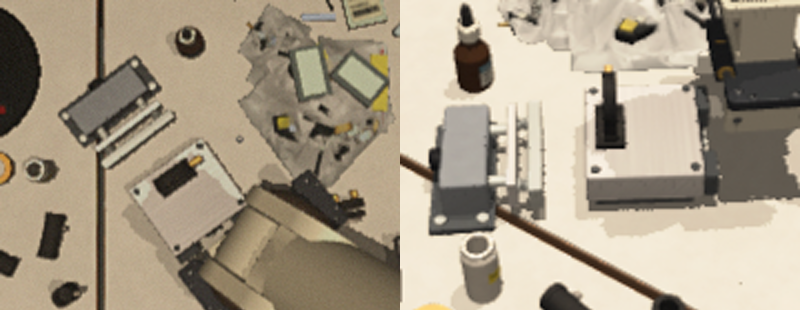

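```bash
python3 -m pendant '[0,-0.5,0,0,0,0,0,-1,0,0,0,0,0,-1.5,0,0,0,0,0,-1.8,0,0,0,0,0,-1.9,0,0,0,0]' >/dev/null;python3 s.py; for k in 1 2; do python3 -m pendant '[0,-0.2,-0.05,0,0,0,0,-0.4,-0.1,0,0,0,0,-0.6,-0.1,0,0,0,0,-0.8,-0.1,0,0,0,0,-1.0,-0.1,0,0,0]' >/dev/null; python3 s.py; done
```

```text
t8.55 stop-frame x-233.5 y-41.1 z22.6 yawerr [-0.5 -0.1 -0.4] F fwd -0.13 left -0.64 up -0.33 q [0.1, 0.6, -0.68, 2.1, 0.61, 0.66, -1.91]
t9.18 stop-frame x-227.6 y-41.7 z22.7 yawerr [-0.9 -0.1 -0.3] F fwd -8.93 left -1.72 up 6.28 q [0.09, 0.61, -0.67, 2.08, 0.61, 0.68, -1.91]
t9.80 stop-frame x-221.2 y-42.9 z22.9 yawerr [-1.3  0.1 -0.2] F fwd -10.93 left -2.78 up 7.77 q [0.08, 0.62, -0.67, 2.05, 0.61, 0.7, -1.91]
```

```bash
python3 -m pendant '[0,-0.2,-0.1,0.01,0,0,0,-0.4,-0.15,0.02,0,0,0,-0.6,-0.15,0.02,0,0,0,-0.8,-0.15,0.02,0,0,0,-1.0,-0.15,0.02,0,0]' >/dev/null; python3 s.py;python3 look.py 4
```

```text
t10.43 stop-frame x-211.1 y-42.9 z24.0 yawerr [-0.2  0.1 -0.2] F fwd -5.22 left -2.33 up -3.00 q [0.08, 0.62, -0.67, 2.05, 0.61, 0.68, -1.92]
top front x0 -91.2 yaw 3.4 deg n23
top barfront x0 -64.5 yaw -0.2 deg n23
side front x0 -92.9 yaw 3.6 deg n23
side barfront x0 -66.0 yaw -0.9 deg n23
```

```bash
cat >> look.py <<'E'
for n in ["top","side"]:
    c=dict(np.load(f"{n}{tag}.npz"));P=cloud(c);ok=c["depth"]>0
    d=(P[...,:2]-S0)*1000;X=d@es;Y=d@el;z=P[...,2]*1000
    for nm,lo,hi in(("base",-150,-100),("stop",-12,12)):
        L=[];H=[]
        for x in range(lo,hi,4):
            k=ok&(z>42)&(z<50)&(abs(X-x)<2)&(abs(Y)<75)
            if k.sum()>8: L.append(np.percentile(Y[k],1));H.append(np.percentile(Y[k],99))
        if L: print(n,nm,"lat edges %.1f %.1f mid %.1f"%(np.median(L),np.median(H),(np.median(L)+np.median(H))/2))
E
python3 -m pendant '[0,0.8,0,0,0,0,0,1.6,0,0,0,0,0,2.0,0.2,0,0,0,-1.5,2,0.2,0,0,0,-3.5,2,0.2,0,0,0]' >/dev/null;python3 -m pendant '[-2,0,0,0,0,0,-4,0,0,0,0,0,-5,0,0,0,0,0,-5,0,0,0,0,0,-5,0,0,0,0,0]' >/dev/null; python3 s.py; python3 look.py 5
```

```text
t11.78 stop-frame x-230.5 y42.5 z22.3 yawerr [-0.1  0.  -0.2] F fwd -0.20 left -0.70 up -0.35 q [-0.08, 0.58, -0.68, 2.12, 0.62, 0.64, -2.11]
top front x0 -91.4 yaw 3.5 deg n22
top barfront x0 -64.4 yaw -0.2 deg n23
side front x0 -92.8 yaw 3.4 deg n22
side barfront x0 -65.8 yaw -0.8 deg n23
top base lat edges -56.5 49.6 mid -3.4
top stop lat edges -47.1 45.6 mid -0.7
side base lat edges -52.4 53.8 mid 0.7
side stop lat edges -45.6 47.7 mid 1.1
```

```bash
python3 -m pendant '[0,-0.4,0,0,0,0,0,-0.8,0,0,0,0,0,-1.1,0,0,0,0,0,-1.2,0,0,0,0,0,-1.2,0,0,0,0]' >/dev/null;python3 s.py; for k in 1 2; do python3 -m pendant '[0,-0.2,-0.05,0.01,0,0,0,-0.4,-0.1,0.015,0,0,0,-0.6,-0.1,0.015,0,0,0,-0.8,-0.1,0.015,0,0,0,-1.0,-0.1,0.015,0,0]' >/dev/null; python3 s.py; done; python3 look.py 6
```

```text
t12.50 stop-frame x-218.5 y42.4 z22.2 yawerr [-0.1  0.  -0.1] F fwd 0.32 left 0.92 up -0.02 q [-0.08, 0.6, -0.67, 2.1, 0.62, 0.65, -2.1]
t13.12 stop-frame x-212.7 y43.0 z22.5 yawerr [ 0.3  0.1 -0.2] F fwd -9.47 left 2.33 up 7.11 q [-0.09, 0.6, -0.67, 2.09, 0.62, 0.65, -2.11]
t13.75 stop-frame x-202.9 y43.1 z23.3 yawerr [ 1.2  0.1 -0.2] F fwd -4.14 left 1.70 up -2.51 q [-0.09, 0.6, -0.67, 2.08, 0.63, 0.64, -2.11]
top front x0 -82.3 yaw -1.0 deg n23
top barfront x0 -83.4 yaw -0.3 deg n22
side front x0 -83.7 yaw -0.3 deg n22
side barfront x0 -83.8 yaw -0.2 deg n21
top base lat edges -59.9 46.4 mid -6.7
top stop lat edges -47.1 45.7 mid -0.7
side base lat edges -57.6 49.1 mid -4.3
side stop lat edges -46.0 47.7 mid 0.8
```

```bash
python3 -m pendant '[0,0.8,0,0,0,0,0,1.6,0,0,0,0,0,2.0,0.1,-0.02,0,0,1.5,2,0.1,-0.02,0,0,3.5,2,0.1,-0.02,0,0]' >/dev/null;python3 -m pendant '[2,0,0,0,0,0,4,0,0,0,0,0,5,0,0,0,0,0,5,-0.5,0,0,0,0,5,-1,0,0,0,0]' >/dev/null; python3 s.py; python3 look.py 7
```

```text
t15.10 stop-frame x-210.8 y-42.3 z22.5 yawerr [ 0.1  0.  -0.2] F fwd -0.26 left 0.01 up -0.16 q [0.08, 0.62, -0.67, 2.05, 0.62, 0.67, -1.92]
top front x0 -82.0 yaw -0.6 deg n23
top barfront x0 -83.5 yaw 0.4 deg n19
side front x0 -83.7 yaw 0.3 deg n21
side barfront x0 -83.6 yaw 0.4 deg n18
top base lat edges -60.0 46.5 mid -6.7
top stop lat edges -46.9 44.6 mid -1.2
side base lat edges -57.0 48.6 mid -4.2
side stop lat edges -45.9 47.1 mid 0.6
```

View pics/l7.png

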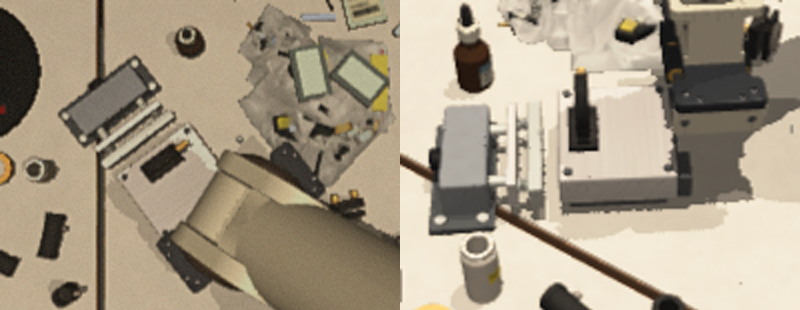

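```bash
python3 -m pendant '[0.4,-0.2,0,0,0,0,0.5,-0.5,0,0,0,0,0.4,-0.7,0,0.01,0,0,0.2,-0.9,-0.05,0.01,0,0,0,-1.1,-0.05,0.01,0,0]' >/dev/null;python3 s.py; python3 -m pendant '[-0.1,-0.2,-0.05,0.01,0,0,-0.2,-0.4,-0.1,0.01,0,0,-0.3,-0.6,-0.1,0.01,0,0,-0.4,-0.8,-0.1,0.01,0,0,-0.5,-1.0,-0.1,0.01,0,0]' >/dev/null; python3 s.py;  python3 look.py 8
```

```text
t15.82 stop-frame x-202.2 y-43.4 z22.3 yawerr [ 0.4  0.1 -0.2] F fwd -5.25 left -4.26 up 0.69 q [0.07, 0.63, -0.67, 2.04, 0.62, 0.68, -1.92]
t16.45 stop-frame x-194.7 y-39.5 z22.6 yawerr [ 0.8  0.2 -0.1] F fwd -5.61 left -2.90 up 0.14 q [0.06, 0.63, -0.66, 2.03, 0.62, 0.68, -1.93]
top front x0 -77.0 yaw 0.6 deg n23
top barfront x0 -80.7 yaw -0.2 deg n23
side front x0 -77.6 yaw 0.1 deg n21
side barfront x0 -81.2 yaw 1.4 deg n22
top base lat edges -48.3 51.3 mid 1.5
top stop lat edges -46.9 44.5 mid -1.2
side base lat edges -51.9 54.3 mid 1.2
side stop lat edges -44.6 47.8 mid 1.6
```

```bash
sed -i 's/mm=m&(X<-75)/mm=m\&(X<-69)/; s/(X>-85)&(X<-45)/(X>-69.5)\&(X<-45)/' look.py; python3 look.py 9; python3 - <<'E'
from h import *
c=dict(np.load("top9.npz"));b=dict(np.load("side9.npz"))
i=cv2.resize(c["color"][180:260,180:260],None,fx=5,fy=5,interpolation=cv2.INTER_CUBIC)
j=cv2.resize(b["color"][220:300,210:290],None,fx=5,fy=5,interpolation=cv2.INTER_CUBIC)
cv2.imwrite("pics/z9.png",np.hstack([i,j]))
E
```

```text
top front x0 -72.8 yaw 0.6 deg n23
top barfront x0 -64.4 yaw 0.1 deg n23
side front x0 -75.7 yaw -0.4 deg n21
side barfront x0 -65.9 yaw -0.8 deg n23
top base lat edges -46.2 52.3 mid 3.0
top stop lat edges -47.3 45.7 mid -0.8
side base lat edges -51.5 54.1 mid 1.3
side stop lat edges -45.2 47.9 mid 1.3
```

View pics/z9.png

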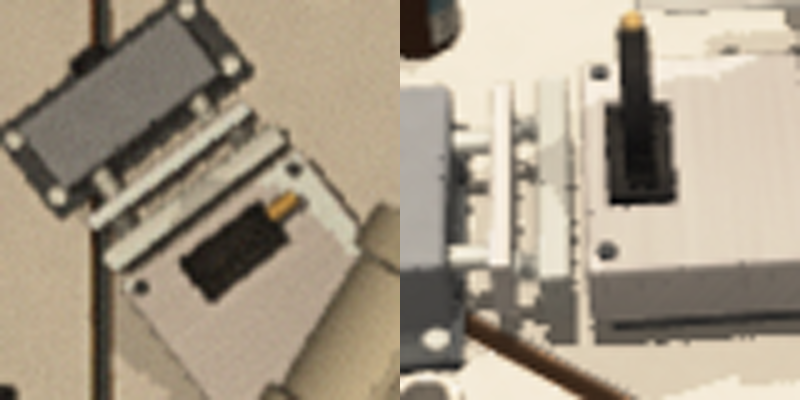

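```bash
python3 -m pendant '[0,0.8,0,0,0,0,0,1.4,0,0,0,0,-1.5,1.4,0.1,-0.01,0,0,-4,1.4,0.1,-0.01,0,0,-6,1.4,0.1,-0.01,0,0]' >/dev/null;python3 -m pendant '[-1.5,0,0,0,0,0,-2.4,0,0,0,0,0,-2.4,0,0,0,0,0,-2.4,-0.2,0,0,0,0,-2.4,-0.4,0,0,0,0]' >/dev/null; python3 s.py; python3 -m pendant '[0,-0.1,0,0,0,0,0,-0.2,0,0,0,0,0,-0.3,0,0,0,0,0,-0.4,0,0,0,0,0,-0.5,0,0,0,0]' >/dev/null; python3 s.py;
```

```text
t17.90 stop-frame x-203.5 y46.5 z21.5 yawerr [ 0.3  0.2 -0.2] F fwd 0.09 left 0.65 up 1.29 q [-0.1, 0.61, -0.67, 2.07, 0.62, 0.66, -2.11]
t18.52 stop-frame x-198.5 y46.6 z21.6 yawerr [ 0.3  0.2 -0.2] F fwd 0.26 left -0.21 up -0.46 q [-0.11, 0.62, -0.67, 2.06, 0.62, 0.67, -2.11]
```

```bash
for k in 1 2 3; do python3 -m pendant '[0,-0.07,0,0,0,0,0,-0.15,0,0,0,0,0,-0.22,-0.02,0.003,0,0]' >/dev/null; python3 s.py;done
```

```text
t18.90 stop-frame x-196.2 y46.6 z21.8 yawerr [ 0.5  0.1 -0.2] F fwd 0.12 left 0.20 up -0.47 q [-0.11, 0.62, -0.67, 2.05, 0.62, 0.67, -2.11]
t19.27 stop-frame x-194.5 y46.6 z21.8 yawerr [ 0.6  0.2 -0.2] F fwd -1.59 left 0.66 up -0.90 q [-0.11, 0.62, -0.66, 2.05, 0.63, 0.66, -2.11]
t19.65 stop-frame x-194.4 y46.6 z21.5 yawerr [ 0.6  0.2 -0.2] F fwd -5.99 left 0.26 up 3.06 q [-0.11, 0.62, -0.66, 2.05, 0.63, 0.67, -2.11]
```

```bash
python3 -m pendant '[-0.05,-0.12,-0.05,0,0,0,-0.1,-0.25,-0.05,0,0,0,-0.15,-0.37,-0.05,0,0,0,-0.2,-0.5,-0.05,0,0,0]' >/dev/null; python3 s.py; python3 -m pendant '[-0.05,-0.12,-0.05,0,0,0,-0.1,-0.25,-0.05,0,0,0]' >/dev/null; python3 s.py
```

```text
t20.15 stop-frame x-192.1 y48.1 z21.5 yawerr [ 0.3  0.3 -0.1] F fwd -10.04 left -0.62 up 6.04 q [-0.12, 0.63, -0.66, 2.04, 0.62, 0.68, -2.11]
t20.40 stop-frame x-191.1 y48.8 z21.6 yawerr [ 0.1  0.3 -0.1] F fwd -5.94 left -0.24 up 2.18 q [-0.12, 0.63, -0.66, 2.04, 0.62, 0.68, -2.11]
```

```bash
for k in 1 2; do python3 -m pendant '[0,-0.12,-0.05,0,0,0,0,-0.25,-0.05,0,0,0]' >/dev/null; python3 s.py; done; python3 look.py 10
```

```text
t20.65 stop-frame x-190.5 y49.2 z21.6 yawerr [-0.1  0.3 -0.1] F fwd -8.76 left 1.28 up 4.03 q [-0.12, 0.63, -0.66, 2.03, 0.62, 0.69, -2.11]
t20.90 stop-frame x-190.0 y49.4 z21.6 yawerr [-0.3  0.3 -0.1] F fwd -9.34 left 0.13 up 4.65 q [-0.12, 0.63, -0.67, 2.03, 0.62, 0.69, -2.11]
top front x0 -72.3 yaw -0.2 deg n23
top barfront x0 -66.8 yaw 2.3 deg n21
side front x0 -72.9 yaw -0.8 deg n18
side barfront x0 -66.0 yaw -0.8 deg n21
top base lat edges -53.8 34.3 mid -9.7
top stop lat edges -46.8 45.6 mid -0.6
side base lat edges -52.0 54.7 mid 1.4
side stop lat edges -45.8 47.8 mid 1.0
```

```bash
python3 -m pendant '[0,0.7,0,0,0,0,0,1.3,0,0,0,0,1.5,1.3,0.1,0,0,0,4,1.3,0.1,0,0,0,7,1.3,0.1,0,0,0]' >/dev/null;python3 -m pendant '[1.5,0,0,0,0,0,2.3,0,0,0,0,0,2.3,0,0,0,0,0,2.3,-0.2,0,0,0,0,2.3,-0.5,0,0,0,0]' >/dev/null; python3 s.py; python3 -m pendant '[0,-0.07,0,0,0,0,0,-0.15,0,0,0,0]' >/dev/null; python3 s.py; for k in 1 2 3; do python3 -m pendant '[0,-0.1,0,0,0,0,0,-0.2,0,0,0,0]' >/dev/null; python3 s.py;done
```

```text
t22.25 stop-frame x-196.7 y-44.0 z21.5 yawerr [-0.2  0.3 -0.2] F fwd -0.23 left 0.31 up -0.28 q [0.06, 0.64, -0.66, 2.01, 0.62, 0.7, -1.92]
t22.50 stop-frame x-195.1 y-43.6 z21.5 yawerr [-0.2  0.3 -0.3] F fwd 0.07 left -0.74 up 0.43 q [0.06, 0.64, -0.66, 2.01, 0.62, 0.7, -1.92]
t22.75 stop-frame x-193.7 y-43.4 z21.3 yawerr [-0.3  0.3 -0.3] F fwd -2.82 left 0.52 up 1.76 q [0.05, 0.65, -0.66, 2.01, 0.62, 0.7, -1.92]
t23.00 stop-frame x-193.7 y-43.5 z21.0 yawerr [-0.5  0.3 -0.2] F fwd -6.81 left 0.65 up 6.66 q [0.05, 0.65, -0.66, 2.0, 0.62, 0.71, -1.92]
t23.25 stop-frame x-193.7 y-43.6 z20.6 yawerr [-0.7  0.3 -0.2] F fwd -9.04 left 0.21 up 7.42 q [0.05, 0.65, -0.66, 2.0, 0.62, 0.71, -1.92]
```

```bash
for k in 1 2 3; do python3 -m pendant '[0,-0.12,-0.08,0.003,0,0,0,-0.25,-0.1,0.005,0,0]' >/dev/null; python3 s.py;done
```

```text
t23.50 stop-frame x-192.1 y-44.1 z21.0 yawerr [-0.5  0.4 -0.2] F fwd -3.66 left -1.23 up -2.54 q [0.05, 0.65, -0.66, 2.0, 0.62, 0.71, -1.92]
t23.75 stop-frame x-190.0 y-44.6 z21.8 yawerr [-0.3  0.4 -0.2] F fwd -4.86 left -1.06 up -2.12 q [0.05, 0.65, -0.66, 2.0, 0.62, 0.71, -1.92]
t24.00 stop-frame x-188.6 y-44.8 z22.5 yawerr [-0.1  0.4 -0.1] F fwd -7.07 left -2.39 up -2.14 q [0.05, 0.65, -0.66, 2.0, 0.62, 0.71, -1.92]
```

```bash
python3 -m pendant '[0,-0.1,0,0,0,0,0,-0.2,0,0,0,0]' >/dev/null; python3 s.py; python3 look.py 11;  cat > z.py <<'E'
import sys
from h import *
t=sys.argv[1]
c=dict(np.load(f"top{t}.npz"));b=dict(np.load(f"side{t}.npz"))
i=cv2.resize(c["color"][180:260,180:260],None,fx=5,fy=5,interpolation=cv2.INTER_CUBIC)
j=cv2.resize(b["color"][220:300,210:290],None,fx=5,fy=5,interpolation=cv2.INTER_CUBIC)
cv2.imwrite(f"pics/z{t}.png",np.hstack([i,j]))
E
python3 z.py 11
```

```text
t24.25 stop-frame x-188.6 y-44.9 z22.4 yawerr [-0.4  0.4 -0.1] F fwd -10.55 left -1.70 up 7.26 q [0.05, 0.65, -0.66, 1.99, 0.62, 0.71, -1.92]
top front x0 -71.8 yaw 0.0 deg n22
top barfront x0 -68.0 yaw 0.0 deg n22
side front x0 -72.3 yaw 1.5 deg n20
side barfront x0 -67.9 yaw -0.6 deg n23
top base lat edges -27.5 52.7 mid 12.6
top stop lat edges -46.8 45.7 mid -0.6
side base lat edges -52.0 54.4 mid 1.2
side stop lat edges -45.3 47.5 mid 1.1
```

View pics/z11.png

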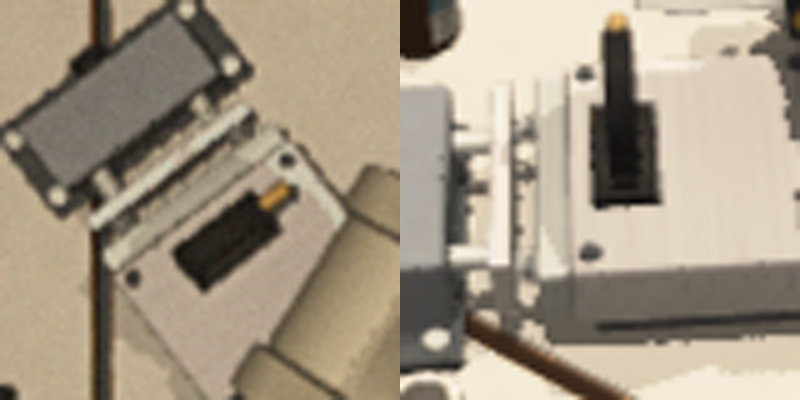

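```bash
cat > bar.py <<'E'
import sys
from h import *
# rear edge of sprung bar and edges of fixed plate: mean intensity profile along stop x
def edges(n,tag):
    c=dict(np.load(f"{n}{tag}.npz"));g=cv2.cvtColor(c["color"],cv2.COLOR_BGR2GRAY).astype(np.float32)
    xs=np.arange(-90,-15,.25);res=[]
    for lo,hi in((-40,-10),(10,40)):
        ys=np.arange(lo,hi,1.);A,B=np.meshgrid(xs,ys)
        W=np.c_[S0+(A.ravel()[:,None]*es+B.ravel()[:,None]*el)/1000,np.full(A.size,.042)]
        uv=proj(c,W).astype(np.float32).reshape(*A.shape,2)
        res.append(np.median(cv2.remap(g,uv[...,0],uv[...,1],cv2.INTER_CUBIC),0))
    return xs,res
if __name__=="__main__":
    for n in("top","side"):
        for t in sys.argv[1:]:
            xs,r=edges(n,t)
            for p in r: print(n,t,np.round(p[::8]).astype(int).tolist())
        print(xs[::8].astype(int).tolist())
E
python3 bar.py 0 3 9 11
```

```text
top 0 [167, 166, 165, 166, 164, 165, 165, 165, 167, 172, 159, 100, 56, 113, 176, 186, 177, 170, 146, 126, 133, 108, 74, 53, 116, 181, 194, 176, 143, 137, 129, 88, 61, 52, 43, 38, 62, 95]
top 0 [167, 167, 167, 167, 168, 168, 169, 169, 170, 172, 147, 87, 53, 109, 178, 191, 186, 181, 159, 127, 125, 100, 72, 53, 115, 183, 196, 176, 141, 128, 119, 83, 55, 49, 40, 38, 57, 92]
top 3 [172, 171, 172, 170, 170, 170, 170, 171, 174, 178, 163, 105, 57, 117, 182, 192, 184, 176, 152, 130, 140, 113, 76, 54, 123, 189, 201, 181, 146, 141, 134, 91, 64, 54, 43, 39, 61, 101]
top 3 [174, 173, 173, 173, 173, 174, 174, 173, 176, 180, 152, 91, 54, 113, 185, 197, 192, 188, 164, 130, 128, 102, 71, 59, 120, 187, 203, 183, 145, 131, 124, 83, 58, 54, 43, 40, 60, 96]
top 9 [87, 113, 100, 82, 79, 92, 128, 166, 176, 166, 126, 68, 47, 107, 176, 192, 182, 177, 152, 129, 143, 112, 76, 55, 122, 190, 202, 182, 148, 141, 136, 93, 63, 54, 44, 41, 63, 99]
top 9 [68, 85, 87, 74, 80, 108, 142, 166, 173, 160, 115, 61, 42, 103, 179, 196, 193, 189, 166, 133, 131, 102, 73, 58, 122, 188, 204, 185, 145, 133, 125, 85, 55, 53, 43, 41
[... 1610 characters left out ...]
2, 224, 228, 227, 226, 210, 187, 204, 213, 178, 107, 180, 238, 239, 226, 211, 209, 209, 203, 127, 86, 70, 58, 97, 158, 173]
side 11 [26, 29, 30, 27, 38, 51, 51, 102, 205, 218, 215, 180, 144, 186, 197, 194, 198, 193, 179, 182, 202, 206, 140, 187, 237, 244, 223, 221, 231, 234, 234, 231, 229, 232, 151, 128, 163, 172]
side 11 [210, 208, 213, 214, 214, 214, 206, 195, 206, 213, 215, 197, 177, 192, 199, 198, 198, 189, 175, 203, 211, 173, 99, 178, 238, 239, 226, 211, 209, 209, 203, 127, 85, 70, 59, 97, 158, 173]
[-90, -88, -86, -84, -82, -80, -78, -76, -74, -72, -70, -68, -66, -64, -62, -60, -58, -56, -54, -52, -50, -48, -46, -44, -42, -40, -38, -36, -34, -32, -30, -28, -26, -24, -22, -20, -18, -16]
```

```bash
python3 -m pendant '[0,0.6,0,0,0,0,-0.5,1.0,0,0,0,0,-3,1.0,0,0,0,0,-6,1.0,0,0,0,0,-8.6,1.0,0,0,0,0]' >/dev/null;python3 -m pendant '[-0.5,0,0,0,0,0,-0.5,0,0,0,0,0,-0.5,-0.3,0,0,0,0]' >/dev/null; python3 s.py; for k in 1 2 3 4; do python3 -m pendant '[0,-0.1,0,0,0,0,0,-0.2,0,0,0,0]' >/dev/null; python3 s.py;done
```

```text
t25.35 stop-frame x-194.5 y46.7 z22.4 yawerr [-0.2  0.4 -0.1] F fwd -0.36 left -0.09 up -0.66 q [-0.11, 0.63, -0.67, 2.04, 0.62, 0.69, -2.11]
t25.60 stop-frame x-192.3 y45.8 z22.3 yawerr [-0.2  0.4 -0. ] F fwd 0.86 left 0.44 up 0.32 q [-0.11, 0.63, -0.66, 2.03, 0.62, 0.69, -2.11]
t25.85 stop-frame x-190.3 y45.6 z22.2 yawerr [-0.2  0.4  0. ] F fwd -0.17 left -0.38 up 1.32 q [-0.11, 0.63, -0.66, 2.03, 0.62, 0.69, -2.11]
t26.10 stop-frame x-188.6 y45.6 z22.1 yawerr [-0.2  0.4  0. ] F fwd -1.58 left 0.51 up 1.13 q [-0.12, 0.63, -0.66, 2.02, 0.62, 0.7, -2.11]
t26.35 stop-frame x-188.6 y45.6 z21.8 yawerr [-0.5  0.5 -0. ] F fwd -7.40 left 0.97 up 5.98 q [-0.12, 0.64, -0.66, 2.02, 0.62, 0.7, -2.1]
```

```bash
python3 -m pendant '[0,-0.1,-0.08,0.003,0,0,0,-0.2,-0.1,0.003,0,0]' >/dev/null; python3 s.py; python3 -m pendant '[0,-0.07,-0.05,0.003,0,0,0,-0.1,-0.05,0.003,0,0]' >/dev/null; python3 s.py; python3 look.py 12; python3 bar.py 11 12 | awk '{print}' | cut -c1-170
```

```text
t26.60 stop-frame x-188.6 y45.6 z22.1 yawerr [-0.5  0.5 -0. ] F fwd -7.23 left 1.13 up 1.48 q [-0.12, 0.64, -0.66, 2.02, 0.62, 0.7, -2.1]
t26.85 stop-frame x-188.5 y45.6 z22.2 yawerr [-0.4  0.5 -0. ] F fwd -5.23 left 0.91 up -0.13 q [-0.12, 0.64, -0.66, 2.02, 0.62, 0.7, -2.1]
top front x0 -71.9 yaw -0.5 deg n23
top barfront x0 -67.9 yaw -0.3 deg n23
side front x0 -72.1 yaw 1.0 deg n20
side barfront x0 -67.8 yaw -1.1 deg n22
top base lat edges -54.3 29.3 mid -12.5
top stop lat edges -46.7 45.3 mid -0.7
side base lat edges -51.7 54.8 mid 1.5
side stop lat edges -45.2 47.6 mid 1.2
top 11 [44, 38, 52, 75, 104, 101, 61, 72, 89, 124, 166, 172, 147, 117, 140, 159, 157, 151, 144, 128, 137, 107, 71, 51, 121, 189, 202, 180, 147, 142, 135, 92, 64, 56, 40, 
top 11 [110, 87, 75, 71, 68, 60, 69, 91, 109, 140, 168, 174, 144, 112, 140, 162, 162, 162, 153, 133, 121, 99, 67, 58, 120, 190, 204, 185, 145, 131, 124, 86, 57, 54, 43, 3
top 12 [63, 54, 70, 97, 126, 115, 71, 74, 90, 137, 194, 200, 171, 141, 170, 193, 188, 180, 162, 136, 135, 110, 75, 56, 124, 191, 205, 184, 150, 145, 136, 94, 66, 56, 43, 
to
[... 494 characters left out ...]
4, 231, 229, 232
side 11 [210, 208, 213, 214, 214, 214, 206, 195, 206, 213, 215, 197, 177, 192, 199, 198, 198, 189, 175, 203, 211, 173, 99, 178, 238, 239, 226, 211, 209, 209, 203, 127, 85
side 12 [29, 30, 30, 30, 39, 53, 51, 102, 228, 242, 243, 203, 171, 221, 230, 227, 230, 213, 184, 184, 206, 205, 144, 189, 242, 246, 226, 224, 234, 237, 237, 234, 232, 235
side 12 [237, 237, 238, 226, 222, 224, 220, 211, 215, 217, 232, 226, 214, 227, 232, 230, 231, 216, 187, 206, 215, 178, 107, 183, 240, 241, 229, 215, 213, 214, 207, 130, 8
[-90, -88, -86, -84, -82, -80, -78, -76, -74, -72, -70, -68, -66, -64, -62, -60, -58, -56, -54, -52, -50, -48, -46, -44, -42, -40, -38, -36, -34, -32, -30, -28, -26, -24,
```

```bash
for k in 1 2 3; do python3 -m pendant '[0,-0.1,-0.02,0.002,0,0,0,-0.15,-0.02,0.002,0,0]' >/dev/null; python3 s.py;done
```

```text
t27.20 stop-frame x-188.4 y45.7 z22.2 yawerr [-0.4  0.5 -0. ] F fwd -8.41 left 0.17 up 2.92 q [-0.12, 0.64, -0.66, 2.02, 0.62, 0.7, -2.11]
t27.45 stop-frame x-188.4 y45.7 z22.2 yawerr [-0.5  0.6 -0. ] F fwd -7.71 left 0.62 up 3.71 q [-0.12, 0.64, -0.66, 2.02, 0.62, 0.7, -2.11]
t27.70 stop-frame x-188.4 y45.7 z22.2 yawerr [-0.5  0.6 -0. ] F fwd -8.16 left 1.14 up 3.58 q [-0.12, 0.64, -0.66, 2.02, 0.62, 0.7, -2.11]
```

```bash
for k in 1 2 3; do python3 -m pendant '[0,-0.2,-0.05,0.002,0,0,0,-0.25,-0.05,0.002,0,0]' >/dev/null; python3 s.py;done
```

```text
t27.95 stop-frame x-188.3 y45.7 z22.2 yawerr [-0.7  0.6 -0. ] F fwd -8.95 left 0.95 up 3.34 q [-0.12, 0.64, -0.66, 2.02, 0.62, 0.71, -2.1]
t28.20 stop-frame x-188.3 y45.7 z22.3 yawerr [-0.8  0.7  0. ] F fwd -9.82 left 0.00 up 4.51 q [-0.12, 0.64, -0.66, 2.02, 0.62, 0.71, -2.1]
t28.45 stop-frame x-188.4 y45.7 z22.3 yawerr [-1.   0.7 -0. ] F fwd -10.45 left 0.05 up 3.43 q [-0.12, 0.64, -0.66, 2.01, 0.62, 0.71, -2.1]
```

```bash
for k in 1 2; do python3 -m pendant '[0,-0.2,-0.12,0.01,0,0,0,-0.35,-0.12,0.015,0,0]' >/dev/null; python3 s.py;done
```

```text
t28.70 stop-frame x-186.9 y45.9 z22.7 yawerr [-0.3  0.7 -0. ] F fwd -7.18 left 0.42 up -2.73 q [-0.12, 0.63, -0.66, 2.02, 0.62, 0.7, -2.11]
t28.95 stop-frame x-186.0 y46.0 z22.9 yawerr [ 0.3  0.7 -0. ] F fwd -7.90 left 1.31 up -3.38 q [-0.12, 0.63, -0.66, 2.03, 0.63, 0.69, -2.12]
```

```bash
python3 look.py 13; python3 bar.py 12 13 | cut -c1-170; python3 z.py 13
```

```text
top front x0 -78.1 yaw 0.7 deg n22
top barfront x0 -67.8 yaw -0.0 deg n23
side front x0 -72.3 yaw 0.9 deg n21
side barfront x0 -68.0 yaw -1.0 deg n22
top base lat edges -53.4 34.3 mid -9.5
top stop lat edges -47.1 45.7 mid -0.7
side base lat edges -51.2 55.5 mid 2.1
side stop lat edges -45.8 47.2 mid 0.7
top 12 [63, 54, 70, 97, 126, 115, 71, 74, 90, 137, 194, 200, 171, 141, 170, 193, 188, 180, 162, 136, 135, 110, 75, 56, 124, 191, 205, 184, 150, 145, 136, 94, 66, 56, 43, 
top 12 [123, 103, 87, 77, 71, 60, 65, 88, 94, 129, 166, 178, 162, 135, 168, 196, 194, 192, 174, 133, 120, 102, 74, 58, 122, 192, 205, 186, 146, 133, 126, 88, 58, 50, 43, 
top 13 [96, 74, 58, 59, 99, 127, 121, 86, 71, 98, 138, 189, 200, 170, 135, 166, 191, 188, 181, 169, 136, 101, 68, 57, 127, 191, 205, 183, 150, 144, 135, 93, 64, 54, 42, 4
top 13 [130, 114, 104, 89, 79, 65, 58, 59, 63, 90, 125, 167, 178, 169, 138, 164, 194, 196, 193, 179, 135, 89, 66, 55, 123, 191, 205, 186, 148, 132, 127, 87, 59, 55, 42, 4
[-90, -88, -86, -84, -82, -80, -78, -76, -74, -72, -70, -68, -66, -64, -62, -60, -58, -56, -54, -52, -50, -48,
[... 215 characters left out ...]
7, 234, 232, 235
side 12 [237, 237, 238, 226, 222, 224, 220, 211, 215, 217, 232, 226, 214, 227, 232, 230, 231, 216, 187, 206, 215, 178, 107, 183, 240, 241, 229, 215, 213, 214, 207, 130, 8
side 13 [28, 29, 30, 31, 32, 34, 52, 52, 88, 218, 242, 243, 201, 163, 217, 230, 226, 230, 212, 188, 201, 185, 132, 188, 242, 246, 227, 224, 234, 237, 237, 234, 232, 235, 
side 13 [238, 236, 239, 238, 230, 226, 220, 217, 213, 208, 217, 226, 230, 185, 222, 233, 230, 231, 221, 198, 211, 179, 103, 182, 240, 241, 229, 215, 213, 214, 206, 130, 8
[-90, -88, -86, -84, -82, -80, -78, -76, -74, -72, -70, -68, -66, -64, -62, -60, -58, -56, -54, -52, -50, -48, -46, -44, -42, -40, -38, -36, -34, -32, -30, -28, -26, -24,
```

View pics/z13.png

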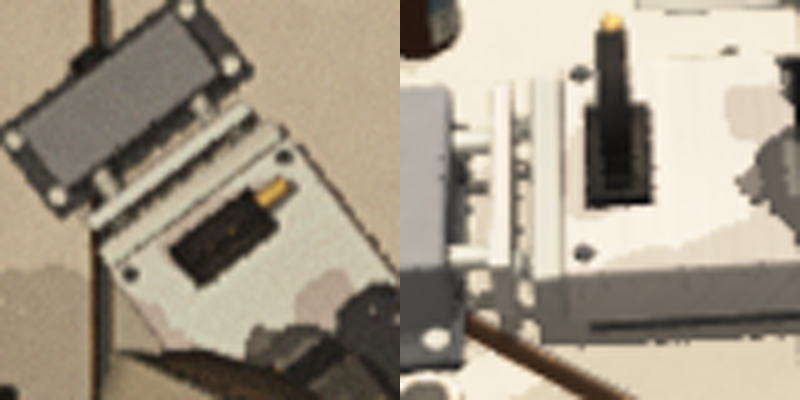

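```bash
cat > shift.py <<'E'
import sys
from bar import *
from scipy.optimize import minimize
for n in("top","side"):
    xs,r0=edges(n,"3")
    for t in sys.argv[1:]:
        _,r=edges(n,t);o=[]
        for a,b in zip(r0,r):
            w=(xs>-57.5)&(xs<-50) # rear half of the bar's top, rear edge
            best=[]
            for s in np.arange(-1,6,.1):
                y=np.interp(xs[w]-0,xs-0,a); z=np.interp(xs[w]+s,xs,b)
                M=np.c_[y,np.ones(len(y))];c,res,_,_=np.linalg.lstsq(M,z,rcond=None);best.append((res[0]/np.var(z)/len(z) if len(res) else 9,s))
            o.append(tuple(np.round(min(best),2)))
        print(n,t,"R/L halves (misfit,shift mm)",[(float(p),float(q)) for p,q in o])
E
python3 shift.py 0 5 9 10 11 12 13
```

```text
top 0 R/L halves (misfit,shift mm) [(0.0, -0.0), (0.0, 0.1)]
top 5 R/L halves (misfit,shift mm) [(0.0, -0.1), (0.0, -0.0)]
top 9 R/L halves (misfit,shift mm) [(0.0, -0.0), (0.0, 0.1)]
top 10 R/L halves (misfit,shift mm) [(0.0, -0.0), (0.0, -0.0)]
top 11 R/L halves (misfit,shift mm) [(0.03, 0.4), (0.02, 0.8)]
top 12 R/L halves (misfit,shift mm) [(0.03, 0.7), (0.01, 0.5)]
top 13 R/L halves (misfit,shift mm) [(0.15, 5.9), (0.02, 4.0)]
side 0 R/L halves (misfit,shift mm) [(0.0, -0.1), (0.0, -0.0)]
side 5 R/L halves (misfit,shift mm) [(0.0, -0.0), (0.0, -0.0)]
side 9 R/L halves (misfit,shift mm) [(0.0, -0.0), (0.0, -0.0)]
side 10 R/L halves (misfit,shift mm) [(0.0, -0.0), (0.0, -0.0)]
side 11 R/L halves (misfit,shift mm) [(0.09, -0.3), (0.33, -0.6)]
side 12 R/L halves (misfit,shift mm) [(0.01, 0.2), (0.0, 0.1)]
side 13 R/L halves (misfit,shift mm) [(0.11, 1.4), (0.35, 1.7)]
```

```bash
python3 -m pendant '[0,0.5,0.05,0,0,0,0.5,0.9,0.1,0,0,0,3,0.9,0.1,-0.005,0,0,6,0.9,0.1,-0.005,0,0,8.6,0.9,0.1,-0.005,0,0]' >/dev/null;python3 -m pendant '[0.6,0,0,0,0,0,0.6,0,0,0,0,0,0.6,-0.2,0,0,0,0]' >/dev/null; python3 s.py; for k in 1 2; do python3 -m pendant '[0,-0.1,0,0,0,0,0,-0.2,0,0,0,0]' >/dev/null; python3 s.py;done;  python3 look.py 14; python3 bar.py 12 13 14 | cut -c1-170;
```

```text
t30.05 stop-frame x-191.3 y-46.5 z23.9 yawerr [ 0.2  0.7 -0.1] F fwd 0.26 left 0.26 up -0.28 q [0.05, 0.64, -0.66, 2.01, 0.62, 0.7, -1.93]
t30.30 stop-frame x-189.0 y-45.5 z24.0 yawerr [ 0.2  0.7 -0.2] F fwd 0.11 left 0.89 up 0.38 q [0.05, 0.64, -0.66, 2.0, 0.62, 0.7, -1.93]
t30.55 stop-frame x-186.9 y-45.2 z24.0 yawerr [ 0.2  0.7 -0.2] F fwd -1.60 left 1.54 up 1.51 q [0.05, 0.64, -0.66, 2.0, 0.62, 0.7, -1.93]
top front x0 -74.3 yaw 0.7 deg n21
top barfront x0 -68.0 yaw -0.3 deg n22
side front x0 -72.2 yaw 0.5 deg n22
side barfront x0 -67.9 yaw -0.7 deg n23
top base lat edges -31.9 52.6 mid 10.4
top stop lat edges -47.2 45.5 mid -0.8
side base lat edges -51.3 54.9 mid 1.8
side stop lat edges -46.5 47.3 mid 0.4
top 12 [63, 54, 70, 97, 126, 115, 71, 74, 90, 137, 194, 200, 171, 141, 170, 193, 188, 180, 162, 136, 135, 110, 75, 56, 124, 191, 205, 184, 150, 145, 136, 94, 66, 56, 43, 
top 12 [123, 103, 87, 77, 71, 60, 65, 88, 94, 129, 166, 178, 162, 135, 168, 196, 194, 192, 174, 133, 120, 102, 74, 58, 122, 192, 205, 186, 146, 133, 126, 88, 58, 50, 43, 
top 13 [96, 74, 58, 59, 99, 127, 121, 
[... 1313 characters left out ...]
 234, 232, 235, 
side 13 [238, 236, 239, 238, 230, 226, 220, 217, 213, 208, 217, 226, 230, 185, 222, 233, 230, 231, 221, 198, 211, 179, 103, 182, 240, 241, 229, 215, 213, 214, 206, 130, 8
side 14 [27, 27, 28, 29, 29, 35, 51, 50, 100, 206, 219, 215, 175, 143, 185, 197, 197, 210, 203, 187, 201, 187, 138, 186, 238, 244, 223, 221, 232, 234, 234, 231, 229, 232,
side 14 [212, 207, 210, 213, 214, 215, 215, 208, 198, 200, 214, 215, 203, 158, 187, 200, 198, 208, 214, 187, 207, 175, 99, 178, 238, 239, 226, 211, 209, 209, 202, 127, 86
[-90, -88, -86, -84, -82, -80, -78, -76, -74, -72, -70, -68, -66, -64, -62, -60, -58, -56, -54, -52, -50, -48, -46, -44, -42, -40, -38, -36, -34, -32, -30, -28, -26, -24,
```

```bash
for k in 1 2; do python3 -m pendant '[0,-0.12,-0.05,0.003,0,0,0,-0.2,-0.05,0.005,0,0]' >/dev/null; python3 s.py;done
```

```text
t30.90 stop-frame x-186.8 y-45.5 z23.9 yawerr [ 0.3  0.7 -0.2] F fwd -5.63 left 1.28 up 2.95 q [0.05, 0.64, -0.66, 2.0, 0.62, 0.7, -1.93]
t31.15 stop-frame x-186.6 y-45.7 z23.9 yawerr [ 0.4  0.7 -0.1] F fwd -7.19 left -0.74 up 2.33 q [0.05, 0.64, -0.66, 2.0, 0.63, 0.7, -1.93]
```

```bash
for k in 1 2; do python3 -m pendant '[0,-0.12,-0.03,0.003,0,0,0,-0.22,-0.05,0.005,0,0]' >/dev/null; python3 s.py;done
```

```text
t31.40 stop-frame x-186.6 y-45.8 z23.9 yawerr [ 0.5  0.7 -0.1] F fwd -7.58 left 0.75 up 2.18 q [0.05, 0.64, -0.66, 2.0, 0.63, 0.7, -1.93]
t31.65 stop-frame x-186.6 y-45.7 z23.9 yawerr [ 0.5  0.8 -0.1] F fwd -8.66 left 0.34 up 2.34 q [0.05, 0.64, -0.66, 2.0, 0.63, 0.7, -1.93]
```

```bash
for k in 1 2; do python3 -m pendant '[0,-0.15,-0.05,0.003,0,0,0,-0.27,-0.07,0.005,0,0]' >/dev/null; python3 s.py;done
```

```text
t31.90 stop-frame x-186.5 y-45.7 z23.9 yawerr [ 0.5  0.8 -0.1] F fwd -9.11 left 0.55 up 1.72 q [0.05, 0.64, -0.66, 2.0, 0.63, 0.7, -1.93]
t32.15 stop-frame x-186.5 y-45.8 z23.9 yawerr [ 0.5  0.8 -0.1] F fwd -10.28 left 0.68 up 2.77 q [0.05, 0.64, -0.66, 2.0, 0.63, 0.69, -1.93]
```

```bash
python3 -m pendant '[0,0.5,0,0,0,0,-0.5,0.9,0.1,-0.005,0,0,-3,0.9,0.1,-0.01,0,0,-6,0.9,0.1,-0.01,0,0,-8.6,0.9,0.1,-0.01,0,0]' >/dev/null;python3 -m pendant '[-0.8,0,0,0,0,0,-0.8,0,0,0,0,0,-0.8,-0.2,0,0,0,0]' >/dev/null; python3 s.py; for k in 1 2; do python3 -m pendant '[0,-0.1,0,0,0,0,0,-0.2,0,0,0,0]' >/dev/null; python3 s.py;done;  python3 look.py 15 >/dev/null; python3 bar.py 12 13 15 | cut -c1-170;python3 z.py 15
```

```text
t33.15 stop-frame x-192.3 y48.5 z22.0 yawerr [ 0.1  0.8 -0. ] F fwd -0.39 left -0.38 up 0.86 q [-0.13, 0.62, -0.66, 2.04, 0.63, 0.68, -2.12]
t33.40 stop-frame x-190.2 y47.5 z21.9 yawerr [0.1 0.8 0.1] F fwd 0.61 left 0.57 up -0.40 q [-0.13, 0.63, -0.66, 2.03, 0.63, 0.69, -2.12]
t33.65 stop-frame x-188.1 y47.3 z21.9 yawerr [0.1 0.8 0.1] F fwd -0.40 left -0.08 up -0.74 q [-0.13, 0.63, -0.66, 2.03, 0.63, 0.69, -2.12]
top 12 [63, 54, 70, 97, 126, 115, 71, 74, 90, 137, 194, 200, 171, 141, 170, 193, 188, 180, 162, 136, 135, 110, 75, 56, 124, 191, 205, 184, 150, 145, 136, 94, 66, 56, 43, 
top 12 [123, 103, 87, 77, 71, 60, 65, 88, 94, 129, 166, 178, 162, 135, 168, 196, 194, 192, 174, 133, 120, 102, 74, 58, 122, 192, 205, 186, 146, 133, 126, 88, 58, 50, 43, 
top 13 [96, 74, 58, 59, 99, 127, 121, 86, 71, 98, 138, 189, 200, 170, 135, 166, 191, 188, 181, 169, 136, 101, 68, 57, 127, 191, 205, 183, 150, 144, 135, 93, 64, 54, 42, 4
top 13 [130, 114, 104, 89, 79, 65, 58, 59, 63, 90, 125, 167, 178, 169, 138, 164, 194, 196, 193, 179, 135, 89, 66, 55, 123, 191, 205, 186, 148, 132, 127, 87, 59, 55, 42, 4
[... 1010 characters left out ...]
 234, 232, 235, 
side 13 [238, 236, 239, 238, 230, 226, 220, 217, 213, 208, 217, 226, 230, 185, 222, 233, 230, 231, 221, 198, 211, 179, 103, 182, 240, 241, 229, 215, 213, 214, 206, 130, 8
side 15 [28, 29, 29, 31, 32, 39, 54, 52, 105, 228, 242, 243, 202, 173, 222, 229, 227, 230, 210, 177, 191, 192, 141, 189, 242, 246, 227, 224, 234, 237, 237, 234, 232, 235,
side 15 [238, 236, 239, 238, 230, 226, 220, 217, 212, 213, 220, 232, 225, 192, 225, 232, 230, 231, 215, 189, 208, 179, 103, 181, 240, 241, 229, 215, 213, 214, 206, 129, 8
[-90, -88, -86, -84, -82, -80, -78, -76, -74, -72, -70, -68, -66, -64, -62, -60, -58, -56, -54, -52, -50, -48, -46, -44, -42, -40, -38, -36, -34, -32, -30, -28, -26, -24,
```

View pics/z15.png

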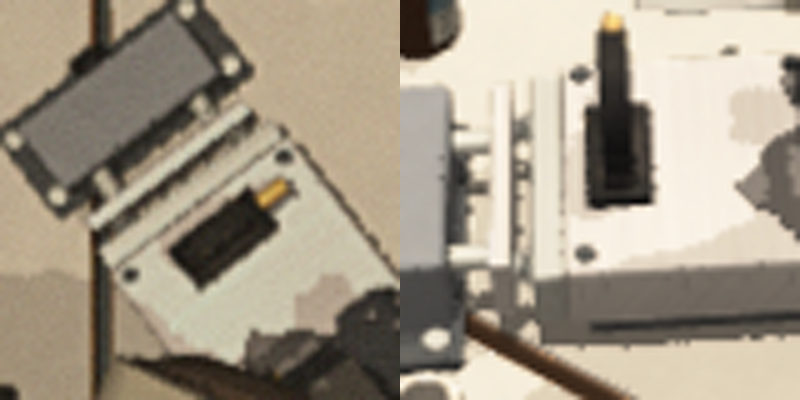

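```bash
for k in 1 2; do python3 -m pendant '[0,-0.05,0,0,0,0,0,-0.1,0,0,0,0]' >/dev/null; python3 s.py;done
```

```text
t34.00 stop-frame x-187.1 y47.5 z22.0 yawerr [0.1 0.8 0.1] F fwd -0.56 left 0.01 up 0.86 q [-0.13, 0.63, -0.66, 2.03, 0.63, 0.69, -2.12]
t34.25 stop-frame x-186.4 y47.6 z21.9 yawerr [0.1 0.8 0.1] F fwd -2.28 left -0.55 up 0.99 q [-0.13, 0.63, -0.66, 2.02, 0.63, 0.69, -2.12]
```

Both pads now make contact at x ≈ -186.45 in the stop frame, so the base is square. The bar is in by about 2.0–2.2 mm, at the low end, so I'll give each pad one more small nudge.

```bash
python3 -m pendant '[0,-0.1,-0.03,0.003,0,0,0,-0.18,-0.04,0.004,0,0]' >/dev/null; python3 s.py; for k in 1 2; do python3 -m pendant '[0,-0.15,-0.04,0.005,0,0,0,-0.24,-0.06,0.006,0,0]' >/dev/null; python3 s.py;done
```

```text
t34.50 stop-frame x-186.3 y47.6 z21.9 yawerr [0.1 0.8 0.1] F fwd -6.08 left 0.30 up 3.70 q [-0.13, 0.63, -0.66, 2.03, 0.63, 0.69, -2.12]
t34.75 stop-frame x-186.3 y47.6 z21.8 yawerr [0.2 0.9 0.1] F fwd -8.43 left 1.24 up 2.83 q [-0.13, 0.63, -0.66, 2.03, 0.63, 0.69, -2.12]
t35.00 stop-frame x-186.3 y47.6 z21.8 yawerr [0.3 0.9 0.1] F fwd -7.59 left 0.19 up 3.01 q [-0.13, 0.63, -0.66, 2.03, 0.63, 0.68, -2.13]
```

```bash
for k in 1 2; do python3 -m pendant '[0,-0.2,-0.06,0.004,0,0,0,-0.29,-0.07,0.005,0,0]' >/dev/null; python3 s.py;done
```

```text
t35.25 stop-frame x-186.3 y47.5 z21.8 yawerr [0.3 0.9 0.1] F fwd -8.13 left 0.64 up 4.34 q [-0.13, 0.63, -0.65, 2.03, 0.63, 0.69, -2.13]
t35.50 stop-frame x-186.3 y47.5 z21.8 yawerr [0.3 1.  0. ] F fwd -9.61 left 1.68 up 4.77 q [-0.13, 0.63, -0.65, 2.03, 0.63, 0.69, -2.13]
```

```bash
python3 -m pendant '[0,-0.22,-0.1,0.002,0,0,0,-0.3,-0.1,0.002,0,0]' >/dev/null; python3 s.py;python3 -m pendant '[0,-0.25,-0.1,0.0,0,0,0,-0.32,-0.1,0.0,0,0]' >/dev/null; python3 s.py
```

```text
t35.75 stop-frame x-186.3 y47.5 z21.9 yawerr [0.1 1.  0. ] F fwd -9.62 left 0.64 up 3.91 q [-0.13, 0.63, -0.65, 2.03, 0.63, 0.69, -2.13]
t36.00 stop-frame x-186.4 y47.5 z22.0 yawerr [-0.2  1.   0. ] F fwd -10.21 left 0.23 up 4.56 q [-0.13, 0.63, -0.66, 2.02, 0.63, 0.7, -2.12]
```

```bash
python3 -m pendant '[0,-0.22,-0.12,0.008,0,0]' >/dev/null; python3 s.py;python3 -m pendant '[0,-0.28,-0.12,0.01,0,0]' >/dev/null; python3 s.py
```

```text
t36.12 stop-frame x-186.4 y47.5 z22.2 yawerr [0.  1.1 0. ] F fwd -4.14 left 0.03 up -2.57 q [-0.13, 0.63, -0.66, 2.02, 0.63, 0.69, -2.13]
t36.25 stop-frame x-186.2 y47.5 z22.2 yawerr [0.4 1.1 0. ] F fwd -6.21 left 1.29 up -4.40 q [-0.13, 0.63, -0.65, 2.03, 0.63, 0.69, -2.13]
```

```bash
python3 -m pendant '[0,-0.28,-0.05,0.005,0,0]' >/dev/null; python3 s.py;python3 -m pendant '[0,-0.3,-0.05,0.005,0,0]' >/dev/null; python3 s.py
```

```text
t36.38 stop-frame x-186.2 y47.5 z22.0 yawerr [0.4 1.1 0. ] F fwd -11.39 left 1.71 up 8.34 q [-0.14, 0.63, -0.65, 2.03, 0.63, 0.69, -2.13]
t36.50 stop-frame x-186.2 y47.5 z22.0 yawerr [0.4 1.2 0. ] F fwd -9.71 left 0.48 up 7.28 q [-0.14, 0.63, -0.65, 2.03, 0.64, 0.69, -2.13]
```

```bash
python3 -m pendant '[0,-0.25,-0.12,0.008,0,0,0,-0.33,-0.12,0.01,0,0]' >/dev/null; python3 s.py
```

```text
t36.75 stop-frame x-186.1 y47.5 z22.2 yawerr [0.6 1.2 0. ] F fwd -9.88 left 0.96 up 2.60 q [-0.14, 0.63, -0.65, 2.03, 0.64, 0.68, -2.13]
```

```bash
python3 -m pendant '[0,-0.28,-0.15,0.008,0,0,0,-0.36,-0.15,0.01,0,0]' >/dev/null; python3 s.py
```

```text
t37.00 stop-frame x-186.0 y47.5 z22.5 yawerr [0.9 1.2 0. ] F fwd -9.95 left 0.80 up 2.02 q [-0.14, 0.62, -0.65, 2.04, 0.64, 0.68, -2.14]
```

```bash
python3 -m pendant '[0,-0.3,-0.15,0,0,0,0,-0.4,-0.17,0,0,0]' >/dev/null; python3 s.py
```

```text
t37.25 stop-frame x-185.2 y47.6 z22.9 yawerr [0.5 1.2 0. ] F fwd -8.19 left 1.15 up -3.97 q [-0.14, 0.63, -0.65, 2.03, 0.64, 0.69, -2.13]
```

```bash
python3 -m pendant '[0,0.5,0.05,0,0,0,0.5,0.9,0.1,0,0,0,3,0.9,0.1,-0.005,-0.015,0,6,0.9,0.1,-0.005,-0.02,0,8.6,0.9,0.1,-0.005,-0.02,0]' >/dev/null;python3 -m pendant '[0.8,0,0,0,0,0,0.8,0,0,0,0,0,0.8,-0.2,0,0,0,0]' >/dev/null; python3 s.py; python3 look.py 16 >/dev/null; python3 -m pendant '[0,-0.1,0,0,0,0,0,-0.2,0,0,0,0]' >/dev/null; python3 s.py; for k in 1 2; do python3 -m pendant '[0,-0.08,0,0,0,0,0,-0.13,0,0,0,0]' >/dev/null; python3 s.py;done;   python3 bar.py 12 16 | cut -c1-130
```

```text
t38.25 stop-frame x-190.9 y-47.1 z24.4 yawerr [ 0.4  0.1 -0. ] F fwd -0.70 left 0.77 up 0.34 q [0.07, 0.64, -0.67, 2.01, 0.62, 0.69, -1.91]
t38.60 stop-frame x-188.4 y-46.3 z24.5 yawerr [ 0.4  0.1 -0.1] F fwd 0.42 left -0.34 up 0.09 q [0.07, 0.64, -0.67, 2.0, 0.62, 0.7, -1.91]
t38.85 stop-frame x-187.0 y-46.2 z24.5 yawerr [ 0.4  0.1 -0.1] F fwd -0.11 left -0.01 up -0.25 q [0.06, 0.64, -0.67, 2.0, 0.62, 0.7, -1.91]
t39.10 stop-frame x-186.0 y-46.2 z24.4 yawerr [ 0.4  0.1 -0.1] F fwd -1.88 left 0.25 up 1.97 q [0.06, 0.65, -0.67, 2.0, 0.62, 0.7, -1.91]
top 12 [63, 54, 70, 97, 126, 115, 71, 74, 90, 137, 194, 200, 171, 141, 170, 193, 188, 180, 162, 136, 135, 110, 75, 56, 124, 191, 2
top 12 [123, 103, 87, 77, 71, 60, 65, 88, 94, 129, 166, 178, 162, 135, 168, 196, 194, 192, 174, 133, 120, 102, 74, 58, 122, 192, 2
top 16 [81, 56, 45, 49, 74, 91, 105, 89, 72, 98, 122, 158, 174, 163, 125, 130, 157, 162, 162, 159, 133, 94, 61, 52, 123, 189, 202,
top 16 [108, 100, 90, 75, 67, 57, 51, 49, 56, 74, 99, 157, 171, 167, 136, 143, 184, 193, 192, 184, 151, 100, 56, 54, 123, 189, 204
[-90, -88, -86, -84, -82, -80, -78, -76, -74, -72, -70, -68, -66, -64, -62, -60, -58, -56, -54, -52, -50, -48, -46, -44, -42, -40,
side 12 [29, 30, 30, 30, 39, 53, 51, 102, 228, 242, 243, 203, 171, 221, 230, 227, 230, 213, 184, 184, 206, 205, 144, 189, 242, 246
side 12 [237, 237, 238, 226, 222, 224, 220, 211, 215, 217, 232, 226, 214, 227, 232, 230, 231, 216, 187, 206, 215, 178, 107, 183, 2
side 16 [29, 26, 28, 29, 29, 30, 43, 51, 64, 162, 211, 218, 198, 165, 184, 195, 203, 219, 216, 199, 200, 189, 138, 186, 239, 244, 
side 16 [212, 207, 209, 212, 214, 214, 214, 213, 203, 198, 212, 213, 208, 152, 204, 228, 227, 227, 222, 208, 210, 174, 99, 178, 23
[-90, -88, -86, -84, -82, -80, -78, -76, -74, -72, -70, -68, -66, -64, -62, -60, -58, -56, -54, -52, -50, -48, -46, -44, -42, -40,
```

```bash
python3 -m pendant '[0,0.6,0,0,0,0,0,1.5,0,0,0,0,0,3,-1,0,0,0,0,5,-4,0,0,0,0,8,-8,0,0,0]' >/dev/null; python3 -m pendant '[0,2,-5,0,0,0,2,3,-10,0,0,0,5,3,-12,0,0,0,10,2,-12,0,0,0,15,0,-12,0,0,0]' >/dev/null; python3 -m pendant '[6,0,0,0,0,0,12,0,0,0,0,0,18,-1,0,0,0,0,24,-2,0,0,0,0,24,-2,0,0,0,0]' >/dev/null; python3 s.py; python3 look.py 17; python3 bar.py 0 12 17 | cut -c1-150; python3 z.py 17
```

```text
t40.98 stop-frame x-252.3 y-442.7 z225.2 yawerr [0.2 0.2 0.3] F fwd 0.31 left 1.29 up -0.42 q [0.66, 0.63, -0.74, 1.46, 0.44, 1.21, -1.07]
top front x0 -80.5 yaw -1.0 deg n23
top barfront x0 -68.0 yaw -0.7 deg n20
side front x0 -72.6 yaw 0.8 deg n21
side barfront x0 -67.9 yaw -0.8 deg n22
top base lat edges -53.7 52.3 mid -0.7
top stop lat edges -47.0 45.1 mid -1.0
side base lat edges -50.9 55.0 mid 2.1
side stop lat edges -45.3 47.6 mid 1.2
top 0 [167, 166, 165, 166, 164, 165, 165, 165, 167, 172, 159, 100, 56, 113, 176, 186, 177, 170, 146, 126, 133, 108, 74, 53, 116, 181, 194, 176, 143, 1
top 0 [167, 167, 167, 167, 168, 168, 169, 169, 170, 172, 147, 87, 53, 109, 178, 191, 186, 181, 159, 127, 125, 100, 72, 53, 115, 183, 196, 176, 141, 12
top 12 [63, 54, 70, 97, 126, 115, 71, 74, 90, 137, 194, 200, 171, 141, 170, 193, 188, 180, 162, 136, 135, 110, 75, 56, 124, 191, 205, 184, 150, 145, 1
top 12 [123, 103, 87, 77, 71, 60, 65, 88, 94, 129, 166, 178, 162, 135, 168, 196, 194, 192, 174, 133, 120, 102, 74, 58, 122, 192, 205, 186, 146, 133, 1
top 17 [100, 76, 62, 68, 98, 118, 130, 105, 80, 10
[... 759 characters left out ...]
3, 203, 171, 221, 230, 227, 230, 213, 184, 184, 206, 205, 144, 189, 242, 246, 226, 224, 234, 237
side 12 [237, 237, 238, 226, 222, 224, 220, 211, 215, 217, 232, 226, 214, 227, 232, 230, 231, 216, 187, 206, 215, 178, 107, 183, 240, 241, 229, 215, 2
side 17 [28, 25, 25, 27, 28, 28, 38, 46, 59, 149, 224, 230, 207, 173, 196, 208, 208, 209, 203, 189, 184, 174, 125, 173, 226, 233, 208, 204, 218, 220, 
side 17 [223, 221, 223, 221, 211, 206, 199, 195, 195, 192, 195, 203, 215, 151, 189, 215, 214, 213, 207, 191, 192, 159, 90, 164, 224, 228, 211, 193, 19
[-90, -88, -86, -84, -82, -80, -78, -76, -74, -72, -70, -68, -66, -64, -62, -60, -58, -56, -54, -52, -50, -48, -46, -44, -42, -40, -38, -36, -34, -32,
```

View pics/z17.png

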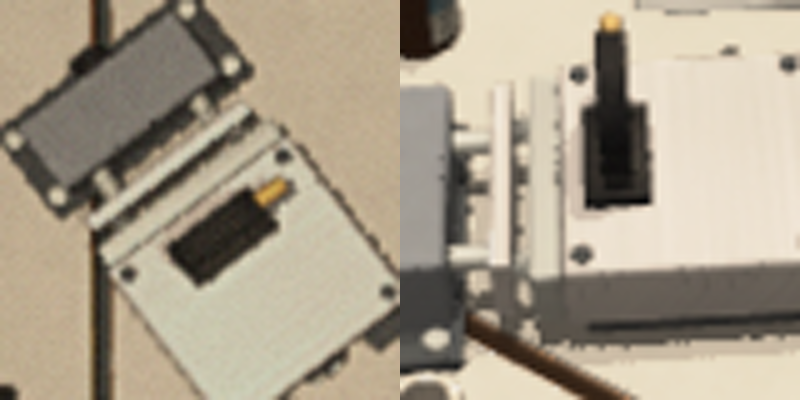

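View pics/l17.png

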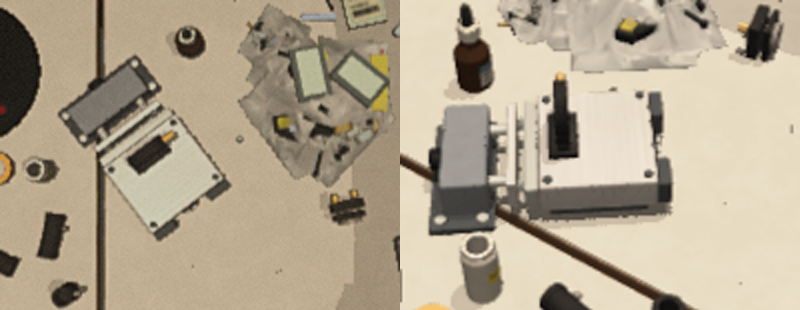

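The pictures show the base flush against the bar (zoom px about 190,195 from the top; 565,180 from the side) and centred on it. The bottle, sleeve and flip mount stand where they were, and the arm is clear. Handing in.

```bash
python3 -c "
from cell import ctrl
print(ctrl.close_job())"
```

```text
the job is handed in; nothing more can be done
None
```

I walked the far base (A) up to the stop by pushing its left and right rear pads in turn with closed fingers. It never went more than about 5° out of square. I then backed the arm away and handed in at about 41 s.

**Last checks:**
- **Squareness:** at their last contacts, the left pad sat 0.8 mm further forward than the right, so the base is about 0.5° out of square. I left that rather than push again.
- **Bar pressed in:** the bar's edge had moved about 2.8–2.9 mm from its free position and stayed there after I let go. At the middle of the base's front face the press is about 2.5 mm.
- **Centring:** the base is within about 1 mm of the stop's centre line.
- **Bystanders:** the bottle, sleeve and flip mount show no movement in the pictures.
- **Force:** the largest push I read was about 11 N.

**Weak or disagreeing readings:**
- **Front-face position:** the automatic depth estimate stopped working once the base and bar merged in the image (top view -80, side view -73). I relied on finger contact and the bar's image shift instead.
- **Bar travel:** the shift estimate also became unreliable for this, so I read the bar's travel directly from the brightness profiles, good to about 0.3 mm.
- **Vertical force:** friction at the pads pulled vertically on the fingers by up to about 8 N as I pushed. At moments this was a slight upward pull of 2–4 N on the base. I saw no sign that it lifted.

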